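# Fill the gap in a bottle mixer's rack and lock the hold-down plate

### The arm

A 6-joint arm with a two-finger parallel gripper is mounted at the origin on the work surface. World frame = base frame: x ahead of the robot, y to its left, z up, the work surface at z = 0. Lengths are in m, angles in rad, forces in N, time in s.
With the tool pointing down it reaches from about 0.3 to 0.95 m from the base axis. Payload 3.1 kg.
Tool frame: the origin (TCP) lies at the very end of the fingers, on their centre line; the grasp point (between the pads) lies 19 mm behind it; z points along the fingers, y is the line along which they close (so a half turn about z gives the same grasp; the last joint's range is limited). The gripper opens to 85 mm and grips with 20 to 120 N. Pads are 22 mm wide; open, the fingers measure 114 mm over their backs; the gripper's body (76 mm by 85 mm) begins 54 mm behind the grasp point. The pads swing forward as they close: fully open they stand 13 mm farther back than shut.
Start: joints at [1.127, 0.308, 1.634, -0, 1.2, -0.07], TCP at [0.228, 0.582, 0.231] pointing down, gripper open.
Joint ranges: [-3.06, 3.06], [-0.79, 1.96], [0.05, 2.63], [-1.19, 4.34], [0.05, 2.64], [-2.94, 2.94]. Speed limits (rad/s): [2.79, 2.79, 3.14, 3.14, 3.14, 3.14].

### API

Orientations are given as a unit quaternion [w, x, y, z].
In Python, from station import ctrl gives the robot as it stands. The module is installed in compiled form; this text tells all that it offers.
- The arm moves only by the tool move_arm, never from a script. Its argument "targets" is a list of rows, each a list of 3 entries, a list of its own where there are three numbers: the shift along the tool's x, y, z in cm, then the turn, a rotation vector about the tool's x, y, z in rad, then the opening, from 0 (shut) to 1 (fully open). A call has 1 to 10 rows; each row shifts and turns the commanded pose from where the row before left it, along the tool's axes as they then stand; what a row does not reach is not made up. A row lasts 1/8 s, in which the tool goes at most 62.5 mm and 10.7 degrees, less where a joint would pass 70% of its speed; a pose out of reach is approached as far as the arm can. A call is refused whole if a number of a shift passes 6.25 or a number of a turn 0.188, either way. A call with a gripper value outside its range is refused whole. The fingers move at their own pace and stop on an object; "squeeze" is the grip in N (left out, the last holds). Time passes only in rows, so rows that do not move let the fingers close. It gives the time, the measured TCP pose, the force, the opening and the grip force at its end, in the units of the state.
- ctrl.state(): the state, without advancing time (a new reading comes with each control period).
- ctrl.snapshot(name): name is "side" or "top" or "wrist"; returns the picture (420x560x3 uint8, blue, green, red); there is no depth.
- ctrl.get_calibration(name): a dict with "intrinsics" (3x3 intrinsics, pixels), "k1" (the pictures are not rectified: a ray, as slopes to the right and down, at radius r is drawn at 1 + k1 r^2 times it, then the intrinsics apply), "pose" (4x4, takes a point from camera to world coordinates); the wrist camera has in their place "tool_from_camera" (4x4, takes a point from camera to tool coordinates, whose origin is the TCP and whose axes are the flange's). Camera axes: x right, y up, looking along -z (the intrinsics and any distortion apply to the point x, -y, -z); pixel columns grow to the right and rows downward; lengths in m; the calibration is good to about 2 mm. A picture is of the moment at which its call begins: read the wrist's pose just before it. get_calibration takes no time and is no camera call.
- ctrl.sign_off(): hands the job in; it is judged then, once.
The state is a dict: "time": time; "joints": joint angles; "dq": joint speeds; "joint_efforts": joint torques, N m; "ee_pos": TCP position; "ee_rot": TCP orientation; "ft_force": force on the tool from outside, world axes, zero at the start; "moment": the same for the moment, N m; "grip_width": finger opening in m; "grasp_force": force on a finger pad.
Only numpy, scipy, OpenCV 4.12 (cv2) and the standard library are available. Lean on these libraries where they do the work, as an engineer would, in place of code of your own. Each camera call takes 0.05 s, during which the arm holds its last target. There are 200 camera calls.

### The job

Get the bench mixer ready to run. Set the square bottle that stands alone on the bench into the one empty place of the mixer's rack, lowering it gently until it is fully down, without shifting or tipping the packed bottles beside it. Then lower the hold-down plate by its handle bar over the two studs until it lies flat on the bottle caps, and lock it by turning both wing heads a quarter turn anticlockwise so that they lie crosswise over the slots; leave the other things on the bench alone.

Things in the scene. Friction and masses are not known exactly. Their poses are not given: they have to be found in the camera images.
- fresh_center (a point): The bottle to load, alone and upright on the bench: brown, square 38 x 38 mm, 96 mm tall, flat sides up to 76 mm, black ribbed round cap (29 mm across, 80 to 96 mm up), about 110 g. This point is its centre, 48 mm above its underside; x and y are square to its sides, z is up. Grip it across either pair of sides; it may stand in the rack any of four ways round. Foot edges eased 2 mm.
- free_place (a point): Middle of the rack's one empty place, on the rack floor 88 mm above the bench; z up, y along the row, x across it. Always one of the two inner places, with a bottle on either side. The gap is 42.4 mm along y between these two and 42.4 mm along x between the tray's rims, so the bottle has 2.2 mm all round. A bottle that stands home has its centre 48 mm above this point.
- rack_middle (a point): Middle of the rack floor, 88 mm above the bench; z up, y along the row, x across. The rack is a low aluminium tray on the fixed mixer: four places 40.2 mm apart along y, rim 22 mm high and 3 mm thick, so fingers have room before and behind (+-x) a bottle. The mixer's housing is 300 mm along y, from 142 mm before (-x) to 95 mm behind this point, 85 mm high, with a sloped panel at -x.
- end_left_center (a point): One of three bottles packed in the mixer's rack, at the +y end of the row; same size and shape as the bottle to load. This point is its centre, 48 mm above its underside; z is up. It stands loose on its foot, 2.2 mm from what is beside it, and must stay there, upright.
- inner_center (a point): One of three bottles packed in the mixer's rack, in the other inner place; same size and shape as the bottle to load. This point is its centre, 48 mm above its underside; z is up. It stands loose on its foot, 2.2 mm from what is beside it, and must stay there, upright.
- end_right_center (a point): One of three bottles packed in the mixer's rack, at the -y end of the row; same size and shape as the bottle to load. This point is its centre, 48 mm above its underside; z is up. It stands loose on its foot, 2.2 mm from what is beside it, and must stay there, upright.
- plate_bar (a point): Hold-down plate, flat on the bench: aluminium 236 (y) x 70 (x) x 8 mm over 4 mm of black rubber, about 400 g, balanced. This point is the middle of its black handle bar: 14 mm wide (x), 14 thick, 100 long (y), with 27 mm free under it. The point is 46 mm above the rubber's underside, 34 above the plate's top. Slots 38 (x) x 16 mm (y) lie 100 mm from it along +-y. Fits either way round.
- plate_home (a point): Fixed point on the mixer, 230 mm above the bench, where the middle of the handle bar comes when the plate lies home on the four caps; z up. Its y runs along the row; the plate's y must lie along it, either way round. The studs stand 100 mm from it along +-y: flat steel 32 (x) x 10 mm (y), tops with wing heads at 237 mm above the bench; the slots have 3 mm of play all round them.
- wing_left_grip (a point): Black wing head on the +y stud, same outline as the stud: 32 mm long (its x), 10 mm thick (its y), 199 to 237 mm above the bench, the top 8 mm tapered to 26 x 6 mm. This point is on its turning axis, 221 mm above the bench; the axes turn with it. The top of the plate, when home, is 3 mm below the wing head.
- wing_right_grip (a point): The same for the wing head on the -y stud.
- wing_left (a joint): Turn of the +y wing head about its upright axis, rad. 0 to 0.08 at the start: in line with its flat stud, square to the row, so that the slot passes over it. Grows anticlockwise seen from above up to a stop at 1.62; at 1.57 it lies along the row, crosswise over the slot: locked. Stays where it is left (friction 0.05 N m).
- wing_right (a joint): The same for the -y wing head (also anticlockwise seen from above).
- reagent_center (a point): Bystander: round brown labelled bottle, 64 mm across, 125 mm tall; its centre. Leave it alone.
- tip_box_center (a point): Bystander: closed white pipette-tip box 89 x 126 x 67 mm; its centre. Leave it alone.
There are look-alikes about, which are no part of the job. What is shaped like the part that bears inner_center but red is not meant. What is shaped like the part that bears end_right_center but turquoise is not meant.

How it is judged:
By the outcome, as a careful person would: the job done as asked, in the order asked, and still so for the second after the job is handed in, with the robot touching nothing.
It also fails if it takes over 72 s, if anything falls off the work surface, if the arm or the gripper's body presses on something with over 40 N, if the wrist force passes 120 N, or if a joint passes its speed limit or range.

## Working session

There is one attempt and no reset: what is moved stays moved. The work goes in short steps, Python scripts to look and compute and a tool call to move; the robot and the scene stay as the last step left them, time stands still between calls to the robot, and variables do not carry over. Pictures are saved under pics/ and viewed, at most 10 in all, crops included, and the job is handed in when it is done.

Besides the shell and the picture viewer there is one more tool, called as name(argument=value, ...), one argument or row to a line, values as JSON. move_arm: Moves the arm, as the interface text tells. Its arguments: {"type":"object","properties":{"targets":{"type":"array"},"squeeze":{"type":"number"}},"required":["targets"]}

```bash
ls; mkdir -p pics; python3 - <<'E'
from station import ctrl
import cv2,numpy as np
np.set_printoptions(precision=4,suppress=True)
s=ctrl.state();print(s)
for n in ["side","top","wrist"]:
    c=ctrl.get_calibration(n);print(n,c)
    im=ctrl.snapshot(n);cv2.imwrite(f"pics/{n}0.png",im)
E
```

```text
pics
{'time': 0.0, 'joints': array([ 1.1273,  0.309 ,  1.6352, -0.    ,  1.1997, -0.0697]), 'dq': array([ 0.0011,  0.0003,  0.0005, -0.    , -0.0003,  0.    ]), 'joint_efforts': array([  0.    , -41.5245, -27.6668,  -0.0001,   0.0101,  -0.    ]), 'ee_pos': array([0.2279, 0.5811, 0.23  ]), 'ee_rot': array([-0.0003,  0.1858,  0.9826, -0.0011]), 'ft_force': array([0.5067, 0.2769, 0.2808]), 'moment': array([-0.0529,  0.0169,  0.0206]), 'grasp_force': 0.0, 'grip_width': 0.08502673733712686}
side {'intrinsics': array([[458.3274,   0.    , 275.0263],
       [  0.    , 458.3274, 209.7908],
       [  0.    ,   0.    ,   1.    ]]), 'k1': -0.05283157793061951, 'pose': array([[ 0.8435,  0.3747, -0.3848,  0.1831],
       [-0.5369,  0.5702, -0.6218, -0.6301],
       [-0.0136,  0.7311,  0.6822,  0.8542],
       [ 0.    ,  0.    ,  0.    ,  1.    ]])}
top {'intrinsics': array([[520.5729,   0.    , 281.469 ],
       [  0.    , 520.5729, 204.3628],
       [  0.    ,   0.    ,   1.    ]]), 'k1': 0.04681066478964156, 'pose': array([[-0.0115,  0.9836, -0.1798,  0.3534],
       [-0.9999, -0.0109,  0.0043,  0.0221],
       [ 0.0023,  0.1798,  0.9837,  1.4266],
       [ 0.    ,  0.    ,  0.    ,  1.    ]])}
wrist {'intrinsics': array([[323.6417,   0.    , 272.2613],
       [  0.    , 323.6417, 207.0176],
       [  0.    ,   0.    ,   1.    ]]), 'k1': -0.06323489845714506, 'tool_from_camera': array([[ 0.    ,  0.9653,  0.261 ,  0.0653],
       [ 1.    , -0.0001,  0.0001,  0.0001],
       [ 0.0001,  0.261 , -0.9653, -0.1427],
       [ 0.    ,  0.    ,  0.    ,  1.    ]])}
```

View pics/top0.png

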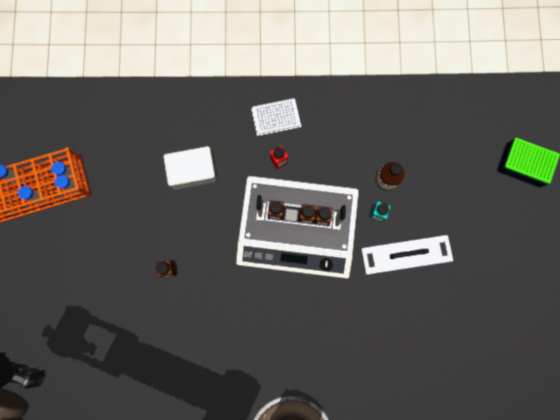

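View pics/side0.png

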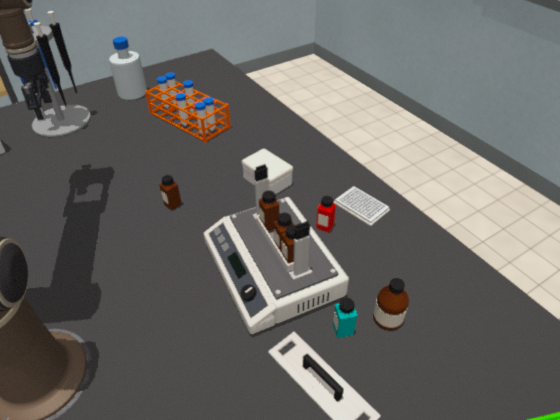

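```bash
cat > h.py <<'E'
from station import ctrl
import cv2,numpy as np
from scipy.spatial.transform import Rotation as R
np.set_printoptions(precision=4,suppress=True)
def rot(s): w,x,y,z=s["ee_rot"]; return R.from_quat([x,y,z,w])
def campose(n,s=None):
    c=ctrl.get_calibration(n)
    if n!="wrist": return c,np.array(c["pose"])
    T=np.eye(4);T[:3,:3]=rot(s).as_matrix();T[:3,3]=s["ee_pos"]
    return c,T@np.array(c["tool_from_camera"])
def ray(n,uv,s=None):
    c,T=campose(n,s);K=np.array(c["intrinsics"])
    d=np.array([(uv[0]-K[0,2])/K[0,0],(uv[1]-K[1,2])/K[1,1]]);u=d.copy()
    for _ in range(20): u=d/(1+c["k1"]*(u@u))
    v=T[:3,:3]@np.array([u[0],-u[1],-1]);return T[:3,3],v
def onz(n,uv,z,s=None):
    o,v=ray(n,uv,s);return (o+v*(z-o[2])/v[2])
def proj(n,P,s=None):
    c,T=campose(n,s);K=np.array(c["intrinsics"])
    p=np.linalg.inv(T)@np.append(P,1);u=np.array([p[0],-p[1]])/-p[2]
    u=u*(1+c["k1"]*(u@u));return np.array([K[0,0]*u[0]+K[0,2],K[1,1]*u[1]+K[1,2]])
def snap(n,name):
    s=ctrl.state();im=ctrl.snapshot(n);cv2.imwrite(f"pics/{name}.png",im);return s,im
def blobs(m,amin):
    n,l,st,c=cv2.connectedComponentsWithStats(m.astype(np.uint8))
    return [(c[i],st[i],l==i) for i in range(1,n) if st[i,4]>=amin]
def rect(mask):
    c=max(cv2.findContours(mask.astype(np.uint8),cv2.RETR_EXTERNAL,cv2.CHAIN_APPROX_NONE)[0],key=cv2.contourArea)
    return cv2.minAreaRect(c)
def delta(s,pos,tz):
    """shift in tool axes (cm) to world TCP pos, tool down; turn about tool z so that tool y lies at world angle tz (mod pi); plus tilt error"""
    r=rot(s);M=r.as_matrix();y=M[:2,1];a=np.arctan2(y[1],y[0])
    d=(tz-a+np.pi/2)%np.pi-np.pi/2   # world turn ccw
    return M.T@(np.array(pos)-s["ee_pos"])*100, -d
E
python3 - <<'E'
from h import *
t=cv2.imread("pics/top0.png")
print("bottle",onz("top",(167,267),.08),"wL",onz("top",(259,202),.237),"wR",onz("top",(343,213),.237),"bar",onz("top",(408,254),.053))
s=ctrl.state();print(rot(s).as_matrix())
a=cv2.resize(t[165:285,225:365],None,fx=4,fy=4,interpolation=2)
b=cv2.resize(t[225:285,350:460],(440,240),interpolation=2);c=cv2.resize(t[250:285,145:185],(240,210),interpolation=2)
o=np.zeros((600,800,3),np.uint8);o[:480,:560]=a;o[480:600,:220]=cv2.resize(b,(220,120));o[:210,560:]=c
cv2.imwrite("pics/comp.png",o)
E
```

```text
bottle [0.4395 0.3116 0.08  ] wL [0.5769 0.069  0.237 ] wR [ 0.5489 -0.1254  0.237 ] bar [ 0.468  -0.3152  0.053 ]
[[-0.9309  0.3652 -0.0008]
 [ 0.3652  0.9309 -0.0017]
 [ 0.0001 -0.0018 -1.    ]]
```

View pics/comp.png

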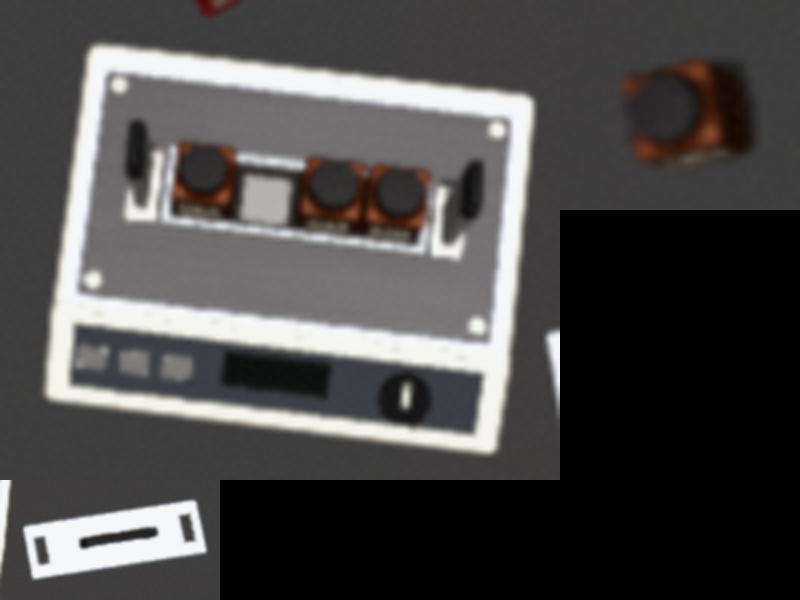

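move_arm(
  targets=[
    [[-4.2, -2.4, -0.4], [0, 0, 0], 1],
    [[-4.2, -2.4, -0.4], [0, 0, 0], 1],
    [[-4.2, -2.4, -0.4], [0, 0, 0], 1],
    [[-4.2, -2.4, -0.4], [0, 0, 0], 1],
    [[-4.2, -2.4, -0.4], [0, 0, 0], 1],
    [[-4.2, -2.4, -0.4], [0, 0, 0], 1],
    [[-4.2, -2.4, -0.4], [0, 0, 0], 1],
    [[0, 0, 0], [0, 0, 0], 1],
  ],
)

```text
time: 1.15
ee_pos: [0.4425, 0.3157, 0.2594]
ee_rot: [0.0, 0.188, 0.982, -0.0]
ft_force: [-0.9, -0.6, 0.3]
grip_width: 0.0857
grasp_force: 0.0
```

```bash
python3 - <<'E'
from h import *
s,im=snap("wrist","w1");print(s["time"],s["ee_pos"],s["joints"],s["ft_force"])
E
```

```text
1.15 [0.4425 0.3157 0.2594] [ 0.5401  0.125   1.7976 -0.0009  1.2185 -0.6518] [-0.9438 -0.6285  0.3444]
```

View pics/w1.png

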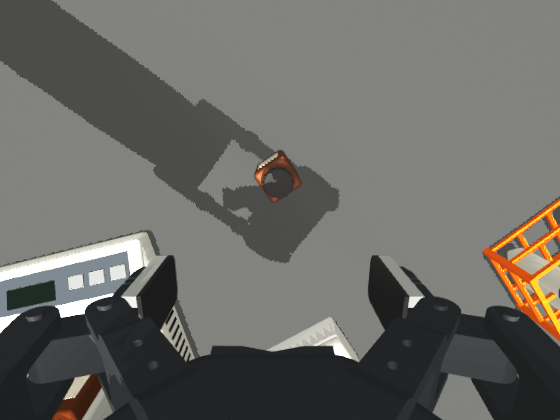

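```bash
python3 - <<'E'
from h import *
im=cv2.imread("pics/w1.png");s=ctrl.state()
hsv=cv2.cvtColor(im,cv2.COLOR_BGR2HSV).astype(int)
x0,x1,y0,y1=245,310,140,212
m=((hsv[...,1]>110)&(hsv[...,2]>40))
z=np.zeros_like(m);z[y0:y1,x0:x1]=m[y0:y1,x0:x1]
b=max(blobs(z,30),key=lambda b:b[1][4])
print(b[0],b[1])
c=max(cv2.findContours(b[2].astype(np.uint8),cv2.RETR_EXTERNAL,cv2.CHAIN_APPROX_NONE)[0],key=cv2.contourArea)[:,0]
P=np.array([onz("wrist",p,.077,s)[:2] for p in c],np.float32)
r=cv2.minAreaRect(P*1000);print(r);print("poly",cv2.approxPolyDP(P*1000,6,True)[:,0])
dk=(hsv[...,2]<70)&(hsv[...,1]<90);fill=cv2.fillPoly(np.zeros(im.shape[:2],np.uint8),[cv2.convexHull(c)],1)
q=max(blobs(dk&(fill>0),20),key=lambda b:b[1][4]);print(q[0],q[1],onz("wrist",q[0],.096,s),onz("wrist",q[0],.088,s))
cv2.imwrite("pics/c1.png",cv2.resize(im[y0:y1,x0:x1],None,fx=8,fy=8,interpolation=0))
E
```

```text
[277.2206 169.7649] [254 151  47  41 553]
((434.1198425292969, 324.6076965332031), (41.254459381103516, 37.91642379760742), 12.595974922180176)
poly [[412.0369 339.0989]
 [419.1841 308.1991]
 [443.2085 307.2128]
 [427.4573 312.4737]
 [422.8514 328.436 ]
 [436.36   340.5293]
 [452.2023 335.6314]
 [449.9545 344.1222]]
[279.2769 179.9231] [263 166  31  26 520] [0.4349 0.3269 0.096 ] [0.4363 0.3265 0.088 ]
```

View pics/c1.png

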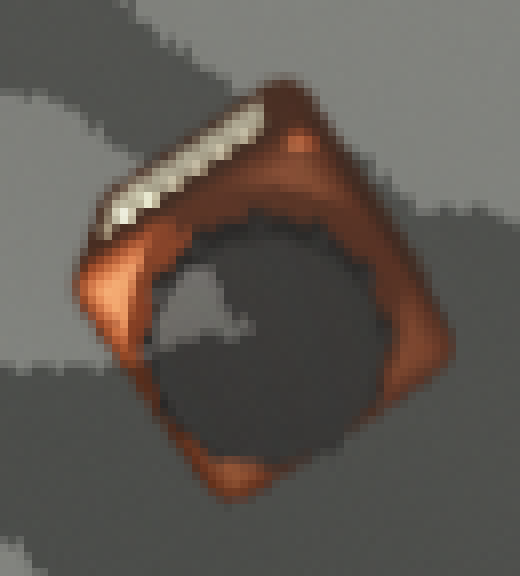

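```bash
python3 - <<'E'
from h import *
s=ctrl.state()
f=lambda u,v,z:onz("wrist",(245+u/8-.5,140+v/8-.5),z,s)*1000
L,B,Rr=[f(*p,76) if 0 else f(*p,.076) for p in((75,287),(230,502),(455,350))]
print(L,B,Rr,"mid",(L+Rr)/2);d=B-L;e=Rr-B;print(np.hypot(*d[:2]),np.hypot(*e[:2]),np.degrees(np.arctan2(d[1],d[0])),np.degrees(np.arctan2(e[1],e[0])))
print("cap",f(270,344,.096))
# straight edges: lower-right edge and right-upper edge
g=lambda a,b:np.degrees(np.arctan2(*( (f(*b,.076)-f(*a,.076))[[1,0]])))
print(g((270,480),(440,368)),g((100,345),(205,482)),g((310,95),(440,320)),g((110,190),(260,90)))
E
```

```text
[424.537  303.6131  76.    ] [458.0203 311.5721  76.    ] [449.9533 345.7135  76.    ] mid [437.2452 324.6633  76.    ]
34.41624670951623 35.08144568387464 13.37108869236558 103.29405964552805
cap [436.8487 325.0323  96.    ]
102.63423562444859 14.998140107252427 8.982661340261322 101.94491396060263
```

move_arm(
  targets=[
    [[0.85, 0.66, 0], [0, 0, 0], 1],
    [[0, 0, 2.4], [0, 0, 0.1615], 1],
    [[0, 0, 2.4], [0, 0, 0.1615], 1],
    [[0, 0, 2.4], [0, 0, 0.1615], 1],
    [[0, 0, 2.4], [0, 0, 0.1615], 1],
    [[0, 0, 2.4], [0, 0, 0.1615], 1],
    [[0, 0, 2.4], [0, 0, 0.1615], 1],
    [[0, 0, 0], [0, 0, 0], 1],
  ],
)

```text
time: 2.2
ee_pos: [0.4318, 0.3277, 0.1129]
ee_rot: [-0.001, 0.62, 0.784, -0.003]
ft_force: [-0.9, 0.6, 0.5]
grip_width: 0.0855
grasp_force: 0.0
```

```bash
python3 - <<'E'
from h import *
s,im=snap("wrist","w2");print(s["time"],s["ee_pos"],s["joints"]);print(delta(s,(.437,.325,.038),np.radians(12.8)),rot(s).as_matrix())
E
```

```text
2.2 [0.4318 0.3277 0.1129] [0.5686 0.3001 1.9126 0.0006 0.9347 0.3358]
(array([-0.3728,  0.4816,  7.4891]), np.float64(0.008961285110602235)) [[-0.2303  0.9731 -0.0052]
 [ 0.9731  0.2303 -0.0027]
 [-0.0015 -0.0057 -1.    ]]
```

View pics/w2.png

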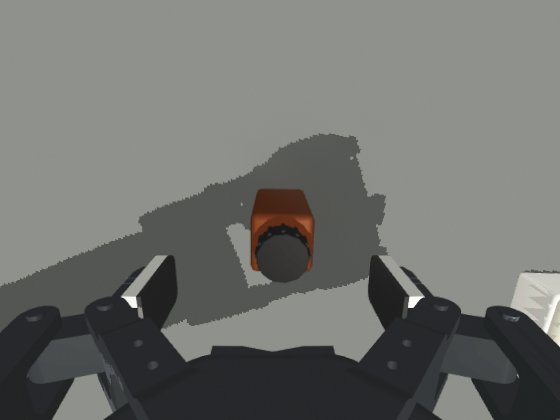

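```bash
python3 - <<'E'
from h import *
s=ctrl.state();print(onz("wrist",(283,257),.096,s),onz("wrist",(250.5,266),.074,s),onz("wrist",(313,266),.074,s))
E
```

```text
[0.4407 0.324  0.096 ] [0.4256 0.3042 0.074 ] [0.4632 0.3131 0.074 ]
```

move_arm(
  targets=[
    [[-0.37, 0.48, 0], [0, 0, 0.009], 1],
    [[0, 0, 2.5], [0, 0, 0], 1],
    [[0, 0, 2.5], [0, 0, 0], 1],
    [[0, 0, 2.4], [0, 0, 0], 1],
    [[0, 0, 0], [0, 0, 0], 1],
  ],
  squeeze=35,
)

```text
time: 2.88
ee_pos: [0.44, 0.3243, 0.0407]
ee_rot: [-0.0, 0.625, 0.78, -0.001]
ft_force: [0.9, 0.6, -0.4]
grip_width: 0.0853
grasp_force: 0.0
```

move_arm(
  targets=[
    [[0, 0, 0], [0, 0, 0], 0.35],
    [[0, 0, 0], [0, 0, 0], 0.35],
    [[0, 0, 0], [0, 0, 0], 0.3],
    [[0, 0, 0], [0, 0, 0], 0.3],
    [[0, 0, 0], [0, 0, 0], 0.3],
    [[0, 0, 0], [0, 0, 0], 0.3],
  ],
  squeeze=35,
)

```text
time: 3.62
ee_pos: [0.4413, 0.3253, 0.0425]
ee_rot: [0.0, 0.626, 0.78, 0.001]
ft_force: [-1.4, 0.2, 6.1]
grip_width: 0.0376
grasp_force: 40.2
```

```bash
python3 - <<'E'
from h import *
s=ctrl.state();print(s["ee_pos"],s["ee_rot"],s["joints"],s["grip_width"],s["grasp_force"])
E
```

```text
[0.4413 0.3253 0.0425] [0.0002 0.6256 0.7802 0.0008] [0.5558 0.4186 1.9281 0.0001 0.7933 0.3366] 0.037643645729530224 40.19791603088379
```

move_arm(
  targets=[
    [[0, 0, -2], [0, 0, 0], 0.3],
    [[0, 0, -5], [0, 0, 0.045], 0.3],
    [[0, 0, -5], [0, 0, 0.053], 0.3],
    [[0, 0, -5], [0, 0, 0.053], 0.3],
    [[0, 0, -5], [0, 0, 0.053], 0.3],
    [[0, 0, -5], [0, 0, 0.053], 0.3],
    [[0, 0, -5], [0, 0, 0.053], 0.3],
    [[0, 0, -5], [0, 0, 0.053], 0.3],
    [[0, 0, 0], [0, 0, 0], 0.3],
  ],
)

```text
time: 4.75
ee_pos: [0.4424, 0.326, 0.4168]
ee_rot: [0.001, 0.756, 0.654, 0.005]
ft_force: [-0.0, -0.2, -2.2]
grip_width: 0.0377
grasp_force: 39.8
```

move_arm(
  targets=[
    [[-4.96, 1.51, 0], [0, 0, 0], 0.3],
    [[-4.96, 1.51, 0], [0, 0, 0], 0.3],
    [[-4.96, 1.51, 0], [0, 0, 0], 0.3],
    [[-4.96, 1.51, 0], [0, 0, 0], 0.3],
    [[-4.96, 1.51, 0], [0, 0, 0], 0.3],
    [[-4.96, 1.51, 0], [0, 0, 0], 0.3],
    [[-4.96, 1.51, 0], [0, 0, 0], 0.3],
    [[-4.96, 1.51, 0], [0, 0, 0], 0.3],
    [[0, 0, 0], [0, 0, 0], 0.3],
    [[0, 0, 0], [0, 0, 0], 0.3],
  ],
)

```text
time: 6.0
ee_pos: [0.5025, -0.0849, 0.4096]
ee_rot: [-0.002, 0.756, 0.654, -0.001]
ft_force: [-0.1, 0.2, -1.6]
grip_width: 0.0377
grasp_force: 39.7
```

```bash
python3 - <<'E'
from h import *
s,im=snap("wrist","w3");print(s["time"],s["ee_pos"],s["ee_rot"],s["joints"],s["grip_width"])
import json;json.dump({k:np.array(s[k]).tolist() for k in("ee_pos","ee_rot")},open("s3.json","w"))
cv2.imwrite("pics/c3.png",cv2.resize(im[0:320,160:500],None,fx=1.85,fy=1.85,interpolation=2))
E
```

```text
6.0 [ 0.5025 -0.0849  0.4096] [-0.0015  0.7563  0.6542 -0.0006] [-0.2533 -0.03    1.663   0.0007  1.5119 -0.1088] 0.0377445989813355
```

View pics/c3.png

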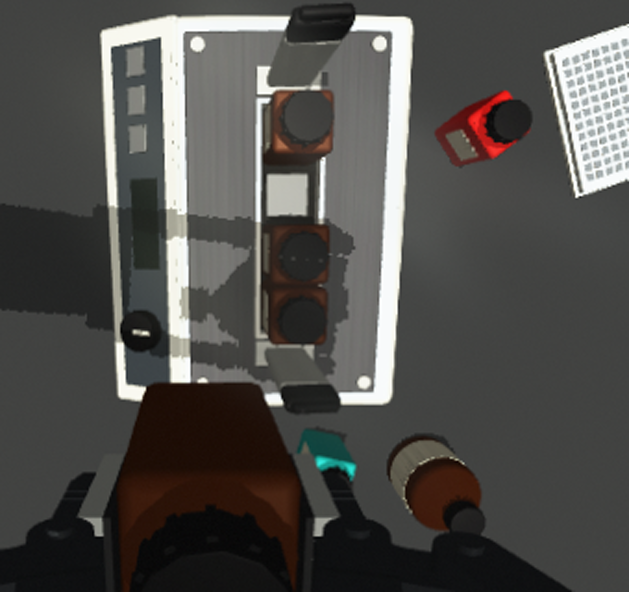

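```bash
cat >> h.py <<'E'
def darkfit(im,c,r,thr,fx=4):
    """dark blob near c in window r: centroid, bbox"""
    u,v=map(int,c);y0=max(v-r,0);x0=max(u-r,0)
    g=cv2.cvtColor(im[y0:v+r,x0:u+r],cv2.COLOR_BGR2HSV).astype(int)
    m=(g[...,2]<thr)&(g[...,1]<90)
    b=max(blobs(m,10),key=lambda b:b[1][4]);return b[0]+[x0,y0],b[1]+[x0,y0,0,0,0]
E
python3 - <<'E'
from h import *
import json
s=json.load(open("s3.json"));s={k:np.array(v) for k,v in s.items()}
im=cv2.imread("pics/w3.png")
P=lambda a,b:np.array([160+a/1.85,b/1.85])
for n,p in dict(L=(306,117),I=(303,256),R=(300,317)).items():
    q=P(*p);u,v=q.astype(int);w=im[v-22:v+22,u-22:u+22]
    g=cv2.resize(cv2.cvtColor(w,cv2.COLOR_BGR2GRAY),None,fx=6,fy=6,interpolation=2)
    c=cv2.HoughCircles(g,cv2.HOUGH_GRADIENT_ALT,1,20,param1=100,param2=.5,minRadius=60,maxRadius=100)
    o=[ (x/6+u-22-.4,y/6+v-22-.4,r/6) for x,y,r in c[0]] if c is not None else []
    print(n,q,onz("wrist",q,.184,s),[(np.round(x,1),np.round(onz("wrist",x[:2],.184,s),4)) for x in o])
    for t in(45,60): print("  dark",t,darkfit(im,q,20,t))
print("floor",onz("wrist",P(288,195),.088,s),"wings",onz("wrist",P(326,12),.237,s),onz("wrist",P(310,404),.237,s))
# profile across gap
for p in [(288,y) for y in range(150,240,6)]: print(p[1],im[tuple(P(*p)[::-1].astype(int))],end=' ')
E
```

```text
L [325.4054  63.2432] [0.5767 0.0311 0.184 ] []Traceback (most recent call last):
  File "<stdin>", line 12, in <module>
  File "h.py", line 40, in darkfit
    b=max(blobs(m,10),key=lambda b:b[1][4]);return b[0]+[x0,y0],b[1]+[x0,y0,0,0,0]
ValueError: max() iterable argument is empty
```

```bash
sed -i 's/(g\[...,2\]<thr)&(g\[...,1\]<90)/(g[...,2]<thr)\&(g[...,1]<80)/' h.py
python3 - <<'E'
from h import *
import json
s=json.load(open("s3.json"));s={k:np.array(v) for k,v in s.items()}
im=cv2.imread("pics/w3.png");hs=cv2.cvtColor(im,cv2.COLOR_BGR2HSV)
P=lambda a,b:np.array([160+a/1.85,b/1.85])
for n,p in dict(L=(306,117),I=(303,256),R=(300,317)).items():
    q=P(*p);u,v=q.astype(int)
    print(n,onz("wrist",q,.184,s)[:2])
    print("  S",hs[v,u-26:u+27,1]);print("  V",hs[v,u-26:u+27,2]);print("  Sv",hs[v-24:v+25,u,1]);print("  Vv",hs[v-24:v+25,u,2])
print("floor",onz("wrist",P(288,195),.088,s),"wings",onz("wrist",P(326,12),.237,s),onz("wrist",P(310,404),.237,s))
E
```

```text
L [0.5767 0.0311]
  S [  4   5   5  55  47  43  52  58  86 113 115 103  52  17  14  15  18  15
  11  15  15  15  15  15  15  15  12  15  12  12  12  12  12  12   8  12
  12  12  16  12  13  10  11   7   5   9   7   7   9   7   7   7   4]
  V [238 236 144  69  93 102  99  70  65  77  80  72  54  60  53  68  71  69
  68  69  68  68  69  67  68  67  66  67  66  65  66  65  64  64  64  63
  64  64  64  63  60  76 114 114 112 111 112 114 113 114 115 115 116]
  Sv [ 16  15  19  16  19  16  18  20  14  21  21  12  12   8  12  12  16  12
  12  15  12  12  15  12  12  12  15  11  15  11  15  11  11  15  11  15
  19  16  14  17  75 116 113 109  66  54  66  61  69]
  Vv [ 82  83  82  82  82  82  83 139 183 123  62  64  64  64  63  64  64  64
  66  66  65  66  67  66  66  66  67  68  67  67  67  67  67  68  68  67
  66  48  56  46  58  75  77  75  54  52  50  50  48]
I [ 0.5663 -0.0475]
  S [ 21  25  24  24  52  53  39  50  81  94 102 105  94  49  21  11  14  13
  13  13  12  11  18  13   7  13  13  13  13  13  13   7   7   7  13  13
  13   0   7   7   7   5   8   4   8   5   7   7   3   7   7  
[... 894 characters left out ...]
 178 126  47  74  86  81  37  41  46  46  42  36  24  27  33
  33  34  34  33  34  34  34  33  34  35  34  34  35  35  35  35  35  36
  35  36  36  37  51  63  65  65  66  66  68  69  67  67  67  68  98]
  Sv [  7   7  13  14  62 109 105  89 101 117 125 122  92  19  10   9   0  14
   7  15   8   7   8   8  15   8   0   8   8   7  15  15  15   8  15   7
  15   8  15  21  20  19  19  19  19  19  18  18  19]
  Vv [ 39  39  39  36  37  47  46  40  43  48  51  48  39  27  26  30  35  36
  35  35  34  35  34  34  34  34  33  34  33  35  33  34  35  33  33  35
  35  34  33  98 128  93  81  82  82  82  83  83  82]
floor [ 0.574  -0.0084  0.088 ] wings [0.5825 0.0701 0.237 ] [ 0.554  -0.1238  0.237 ]
```

```bash
python3 - <<'E'
from h import *
s=ctrl.state();print(delta(s,(.5737,-.0076,.25),np.radians(-8.0)))
E
```

```text
(array([ 8.5969,  5.9766, 15.9923]), np.float64(-0.003672322135001682))
```

move_arm(
  targets=[
    [[2.15, 1.5, 0], [0, 0, 0], 0.3],
    [[2.15, 1.49, 0], [0, 0, 0], 0.3],
    [[2.15, 1.49, 0], [0, 0, 0], 0.3],
    [[2.15, 1.5, 0], [0, 0, -0.004], 0.3],
    [[0, 0, 4], [0, 0, 0], 0.3],
    [[0, 0, 4], [0, 0, 0], 0.3],
    [[0, 0, 4], [0, 0, 0], 0.3],
    [[0, 0, 4], [0, 0, 0], 0.3],
    [[0, 0, 0], [0, 0, 0], 0.3],
    [[0, 0, 0], [0, 0, 0], 0.3],
  ],
)

```text
time: 7.3
ee_pos: [0.5756, -0.0078, 0.2528]
ee_rot: [0.001, 0.754, 0.656, 0.001]
ft_force: [0.4, -0.3, -0.9]
grip_width: 0.0378
grasp_force: 39.7
```

```bash
python3 - <<'E'
from h import *
s,im=snap("wrist","w4");print(s["time"],s["ee_pos"],s["ee_rot"],delta(s,(.5737,-.0076,.25),np.radians(-8.0)))
import json;json.dump({k:np.array(s[k]).tolist() for k in("ee_pos","ee_rot")},open("s4.json","w"))
s2,im2=snap("side","s4")
a=im[0:300,160:420];b=im2[130:330,180:380]
o=np.zeros((600,800,3),np.uint8);o[:600,:520]=cv2.resize(a,(520,600),interpolation=2);o[:280,520:]=cv2.resize(b,(280,280),interpolation=2)
cv2.imwrite("pics/c4.png",o)
E
```

```text
7.3 [ 0.5756 -0.0078  0.2528] [0.0007 0.7543 0.6565 0.0008] (array([-0.0096, -0.1898,  0.2814]), np.float64(0.0011171770780875612))
```

View pics/c4.png

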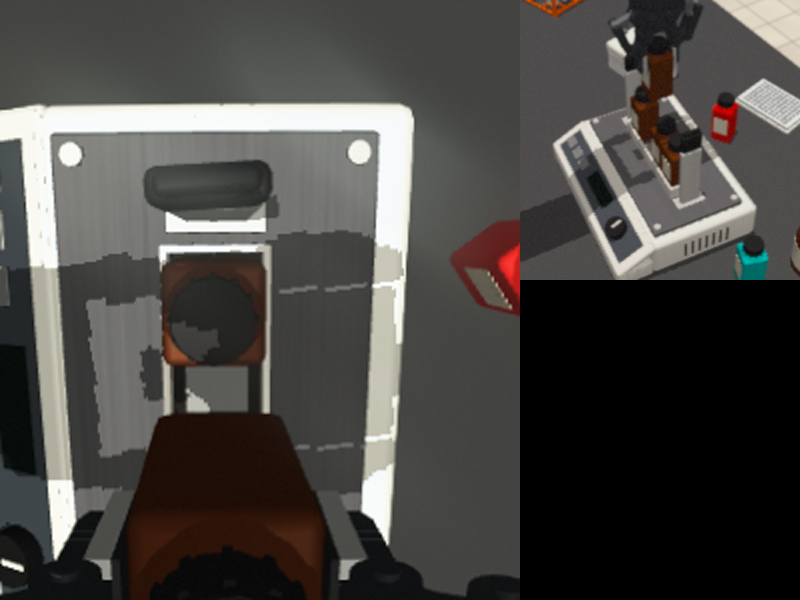

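```bash
python3 - <<'E'
from h import *
import json
s={k:np.array(v) for k,v in json.load(open("s4.json")).items()}
P=lambda a,b:(160+a/2-.25,b/2-.25)
M=rot(s).as_matrix()
def f(n,a,b,z):
    p=onz("wrist",P(a,b),z,s);print(n,p,"tool",(M.T@(p-s["ee_pos"]))*1000)
f("capL",214,321,.184);f("Lsh l",162,300,.164);f("Lsh r",266,300,.164);f("L far",214,260,.164);f("L near",214,366,.164)
f("rim l",160,247,.11);f("rim r",271,247,.11)
f("rim l2",165,400,.11);f("rim r2",271,400,.11)
f("wing l",146,184,.229);f("wing r",272,180,.229)
f("foot l",160,415,s["ee_pos"][2]-.0425);f("foot r",280,415,s["ee_pos"][2]-.0425)
E
```

```text
capL [0.5783 0.0325 0.184 ] tool [40.2526 -2.9841 68.8209]
Lsh l [0.5605 0.0401 0.164 ] tool [ 45.3148 -21.7019  88.7812]
Lsh r [0.597 0.035 0.164] tool [45.2917 15.1561 88.8617]
L far [0.5808 0.0513 0.164 ] tool [59.1605 -3.2183 88.8247]
L near [0.5754 0.014  0.164 ] tool [21.5227 -3.371  88.8159]
rim l [0.5577 0.0585 0.11  ] tool [ 63.1492 -27.2026 142.7733]
rim r [0.6048 0.0519 0.11  ] tool [ 63.1269  20.4132 142.8773]
rim l2 [ 0.549  -0.0085  0.11  ] tool [ -4.435  -26.5744 142.7596]
rim r2 [ 0.5967 -0.0152  0.11  ] tool [ -4.4728  21.5814 142.8647]
wing l [0.568  0.0734 0.229 ] tool [ 79.3144 -18.8048  23.795 ]
wing r [0.5987 0.07   0.229 ] tool [80.23   12.0624 23.8626]
foot l [0.5593 0.0103 0.2103] tool [ 15.6201 -18.6945  42.4628]
foot r [0.5946 0.0053 0.2103] tool [15.5905 16.8929 42.5405]
```

```bash
python3 - <<'E'
from h import *
import json
s={k:np.array(v) for k,v in json.load(open("s4.json")).items()}
M=rot(s).as_matrix();im=cv2.imread("pics/w4.png")
pr=lambda t:proj("wrist",s["ee_pos"]+M@(np.array(t)/1000),s)
for off in(0,-1,-2):
    print(off,"foot17",pr((17+off,0,42.5)),"foot19",pr((19+off,0,40.5)),"sh",pr((19+off,0,-33.5)),"captop front",pr((14.5+off,0,-53.5)),"capbase",pr((14.5+off,0,-37.5)))
h=cv2.cvtColor(im,cv2.COLOR_BGR2HSV)
print(im[195:300,272].tolist())
E
```

```text
0 foot17 [271.273 204.975] foot19 [271.2639 202.5338] sh [270.8716 252.7624] captop front [270.6902 291.88  ] capbase [270.8518 268.9195]
-1 foot17 [271.2742 206.6074] foot19 [271.2652 204.1906] sh [270.8748 255.3024] captop front [270.6947 294.7517] capbase [270.8552 271.474 ]
-2 foot17 [271.2755 208.2353] foot19 [271.2665 205.843 ] sh [270.878  257.8302] captop front [270.6991 297.6058] capbase [270.8585 274.0155]
[[88, 93, 93], [89, 94, 93], [89, 94, 94], [88, 93, 93], [88, 94, 93], [88, 93, 93], [89, 93, 93], [88, 93, 93], [88, 93, 93], [89, 94, 94], [68, 72, 72], [26, 31, 35], [10, 17, 30], [8, 15, 30], [8, 14, 30], [9, 16, 32], [5, 13, 29], [8, 14, 31], [8, 15, 31], [7, 15, 30], [7, 15, 31], [6, 13, 30], [3, 12, 29], [6, 15, 30], [6, 13, 30], [6, 14, 30], [7, 14, 31], [5, 13, 29], [4, 13, 29], [5, 12, 30], [5, 12, 30], [6, 14, 31], [4, 12, 30], [5, 13, 29], [6, 13, 30], [5, 13, 30], [5, 12, 29], [6, 14, 31], [6, 14, 30], [7, 14, 31], [6, 14, 31], [5, 13, 30], [8, 15, 31], [7, 14, 30], [7, 14, 31], [5, 12, 30], [5, 14, 29], [3, 11, 29], [7, 14, 31], [8, 15, 31], [5, 13, 30], [4, 12, 30], [4, 13, 29], [6, 13, 29], [7, 14, 31], [7, 14, 30], [5, 12, 30], [5, 13, 30], [5, 13, 31], [6, 15, 34], [7, 16, 37], [8, 18, 40], [8, 18, 43], [8, 19, 44], [8, 19, 44], [9, 19, 45], [7, 19, 45], [7, 18, 44], [8, 19, 44], [9, 20, 46], [7, 18, 44], [9, 19, 45], [5, 18, 43], [8, 19, 45], [9, 21, 45], [8, 19, 44], [9, 20, 45], [9, 16, 34], [10, 12, 17], [9, 10, 10], [10, 9, 9], [7, 8, 7], [11, 11, 11], [9, 9, 10], [9, 10, 9], [8, 8, 8], [9, 9, 8], [9, 10, 9], [10, 10, 9], [10, 10, 9], [10, 9, 9], [8, 9, 8], [10, 9, 10], [11, 10, 12], [10, 12, 12], [17, 18, 17], [19, 18, 19], [17, 17, 18], [15, 15, 15], [11, 9, 10], [7, 9, 9], [9, 9, 9], [10, 10, 10], [12, 12, 12], [20, 21, 21]]
```

move_arm(
  targets=[
    [[0.06, -0.18, 0], [0, 0, -0.006], 0.3],
    [[0, 0, 1], [0, 0, 0], 0.3],
    [[0, 0, 1], [0, 0, 0], 0.3],
    [[0, 0, 0.5], [0, 0, 0], 0.3],
    [[0, 0, 0], [0, 0, 0], 0.3],
    [[0, 0, 0], [0, 0, 0], 0.3],
  ],
)

```text
time: 8.15
ee_pos: [0.5732, -0.0079, 0.2263]
ee_rot: [0.0, 0.753, 0.658, 0.0]
ft_force: [-0.1, -0.1, -1.2]
grip_width: 0.0377
grasp_force: 39.7
```

```bash
python3 - <<'E'
from h import *
s,im=snap("wrist","w5");print(s["ee_pos"],delta(s,(.5738,-.0070,.25),np.radians(-7.65)))
M=rot(s).as_matrix()
# row profile across L shoulder & held foot
h=cv2.cvtColor(im,cv2.COLOR_BGR2HSV).astype(int)
m=(h[...,1]>90)&(im[...,2]>25)
for v in range(150,256,6):
    x=np.where(m[v,200:340])[0]+200
    if len(x): print(v,x.min(),x.max(),(x.min()+x.max())/2)
print(im[130:215,262].sum(1))
print(im[130:215,278].sum(1))
E
```

```text
[ 0.5732 -0.0079  0.2263] (array([ 0.0977,  0.0453, -2.3677]), np.float64(-0.0005906492623299897))
150 242 298 270.0
156 241 298 269.5
162 241 298 269.5
168 241 298 269.5
174 242 298 270.0
180 242 298 270.0
186 243 296 269.5
210 239 300 269.5
216 237 303 270.0
222 236 305 270.5
228 233 308 270.5
234 232 310 271.0
240 230 313 271.5
246 228 315 271.5
252 227 317 272.0
[106 110 114 120 114 116 117 117 114 115  98  92  99 107 111 110 107 104
 107 105 110 108 105 104 103 104 102 103 101 103  98  99 100  97 100  97
  95  94  94  90  89 130 169 168 165 163 162 164 161 158 156 122  77  71
  72  73  70  67  61 105 202 256 258 256 253 256 256 256 258 255 257 257
 260 254 258 257 191  73  49  48  48  44  44  49  45]
[108 113 118 117 116 116 118 111 110 109 105  85  80  92  98  98  99  98
  99  99  98 100  98  97  97  98  98  99  98  95  97  97  98  95  94  96
  96  95  98  91  91  88  91  92  92  90  87  90  88  90  85  88  86  84
  84  83  81  76  73 149 230 256 258 259 257 258 257 259 255 255 257 256
 256 258 257 256 182  48  50  48  51  47  48  50  48]
```

move_arm(
  targets=[
    [[0.08, 0.02, 0], [0, 0, 0], 0.3],
    [[0, 0, 0], [0, 0, 0], 0.3],
    [[0, 0, 0.8], [0, 0, 0], 0.3],
    [[0, 0, 0.8], [0, 0, 0], 0.3],
    [[0, 0, 0], [0, 0, 0], 0.3],
    [[0, 0, 0], [0, 0, 0], 0.3],
  ],
)

```text
time: 8.95
ee_pos: [0.5733, -0.0071, 0.21]
ee_rot: [-0.0, 0.753, 0.658, -0.0]
ft_force: [0.3, -0.1, -1.9]
grip_width: 0.0374
grasp_force: 39.7
```

```bash
python3 - <<'E'
from h import *
s,im=snap("wrist","w6");print(s["ee_pos"],s["ft_force"],s["moment"])
h=cv2.cvtColor(im,cv2.COLOR_BGR2HSV).astype(int)
m=(h[...,1]>90)&(im[...,2]>25)
for v in range(150,240,6):
    x=np.where(m[v,200:340])[0]+200
    if len(x): print(v,x.min(),x.max(),(x.min()+x.max())/2)
print(im[180:215,278].sum(1))
M=rot(s).as_matrix()
pr=lambda t:proj("wrist",s["ee_pos"]+M@(np.array(t)/1000),s)
print("foot -.9",pr((16.1,0,42.5)),"sh -.9",pr((18.1,0,-33.5)),"Lnear exp at 40.2-19-.9",pr((20.3,0,(s["ee_pos"][2]-.164)*1000)))
E
```

```text
[ 0.5733 -0.0071  0.21  ] [ 0.3304 -0.0832 -1.9093] [-0.0189  0.0444 -0.0158]
150 239 301 270.0
156 239 301 270.0
162 239 301 270.0
168 239 300 269.5
174 239 300 269.5
180 239 300 269.5
186 239 300 269.5
192 240 299 269.5
210 239 300 269.5
216 237 303 270.0
222 235 305 270.0
228 233 308 270.5
234 232 310 271.0
[ 79  81  78  77  75  74  78  74  73  73  74  74  72  68  66  65 137 219
 249 252 252 252 250 253 252 251 179  49  46  47  46  46  47  47  43]
foot -.9 [271.2756 206.4384] sh -.9 [270.8764 255.04  ] Lnear exp at 40.2-19-.9 [271.2815 198.1467]
```

move_arm(
  targets=[
    [[0.05, 0, 0], [0, 0, 0], 0.3],
    [[0, 0, 0.6], [0, 0, 0], 0.3],
    [[0, 0, 0.6], [0, 0, 0], 0.3],
    [[0, 0, 0.6], [0, 0, 0], 0.3],
    [[0, 0, 0.6], [0, 0, 0], 0.3],
    [[0, 0, 0], [0, 0, 0], 0.3],
    [[0, 0, 0], [0, 0, 0], 0.3],
  ],
)

```text
time: 9.88
ee_pos: [0.5735, -0.0066, 0.1863]
ee_rot: [0.0, 0.753, 0.658, 0.0]
ft_force: [0.2, 0.1, -1.3]
grip_width: 0.038
grasp_force: 39.7
```

```bash
python3 - <<'E'
from h import *
s,im=snap("wrist","w7");print(s["ee_pos"],s["ft_force"],s["moment"])
h=cv2.cvtColor(im,cv2.COLOR_BGR2HSV).astype(int)
m=(h[...,1]>90)&(im[...,2]>25)
for v in range(130,246,6):
    x=np.where(m[v,200:340])[0]+200
    if len(x): print(v,x.min(),x.max(),(x.min()+x.max())/2)
print(im[170:235,278].sum(1))
M=rot(s).as_matrix()
pr=lambda t:proj("wrist",s["ee_pos"]+M@(np.array(t)/1000),s)
print("Lnear exp",pr((20.3,0,(s["ee_pos"][2]-.164)*1000)),"own face at that depth",pr((18.1,0,(s["ee_pos"][2]-.164)*1000)))
E
```

```text
[ 0.5735 -0.0066  0.1863] [ 0.2238  0.0984 -1.2872] [ 0.0022 -0.0202  0.0157]
136 277 292 284.5
142 235 304 269.5
148 233 305 269.0
154 233 305 269.0
160 233 305 269.0
166 234 304 269.0
172 234 304 269.0
178 234 304 269.0
184 234 304 269.0
190 234 304 269.0
196 234 304 269.0
202 235 302 268.5
208 241 298 269.5
214 237 301 269.0
220 236 304 270.0
226 235 307 271.0
232 232 309 270.5
238 230 312 271.0
244 230 314 272.0
[93 92 87 90 86 87 85 83 84 84 86 78 80 75 76 81 75 78 76 72 72 69 70 69
 67 71 66 62 66 66 63 63 66 66 64 61 58 54 51 48 45 47 46 44 46 45 43 48
 49 45 46 46 42 44 41 43 47 44 47 39 48 46 42 45 41]
Lnear exp [271.1969 208.6344] own face at that depth [271.2003 212.6323]
```

move_arm(
  targets=[
    [[0, 0, 0.6], [0, 0, 0], 0.3],
    [[0, 0, 0.6], [0, 0, 0], 0.3],
    [[0, 0, 0.6], [0, 0, 0], 0.3],
    [[0, 0, 0.6], [0, 0, 0], 0.3],
    [[0, 0, 0.4], [0, 0, 0], 0.3],
    [[0, 0, 0], [0, 0, 0], 0.3],
  ],
)

```text
time: 10.68
ee_pos: [0.5731, -0.0066, 0.1577]
ee_rot: [-0.0, 0.753, 0.658, -0.0]
ft_force: [-0.6, -0.5, -2.0]
grip_width: 0.0376
grasp_force: 39.7
```

move_arm(
  targets=[
    [[0, 0, 0.4], [0, 0, 0], 0.3],
    [[0, 0, 0.4], [0, 0, 0], 0.3],
    [[0, 0, 0.3], [0, 0, 0], 0.3],
    [[0, 0, 0], [0, 0, 0], 0.3],
  ],
)

```text
time: 11.18
ee_pos: [0.5731, -0.0065, 0.1469]
ee_rot: [-0.0, 0.753, 0.658, -0.0]
ft_force: [0.9, -0.2, -1.2]
grip_width: 0.0378
grasp_force: 39.7
```

```bash
python3 - <<'E'
from h import *
s=ctrl.state();print(s["ee_pos"],s["ft_force"],s["moment"])
E
```

```text
[ 0.5731 -0.0065  0.1469] [ 0.9374 -0.203  -1.1945] [-0.0295  0.0144 -0.0354]
```

move_arm(
  targets=[
    [[0, 0, 0.4], [0, 0, 0], 0.3],
    [[0, 0, 0.4], [0, 0, 0], 0.3],
    [[0, 0, 0.4], [0, 0, 0], 0.3],
    [[0, 0, 0.2], [0, 0, 0], 0.3],
    [[0, 0, 0], [0, 0, 0], 0.3],
  ],
)

```text
time: 11.8
ee_pos: [0.5733, -0.0066, 0.133]
ee_rot: [-0.0, 0.753, 0.658, -0.0]
ft_force: [0.0, -0.8, -0.9]
grip_width: 0.0381
grasp_force: 39.7
```

move_arm(
  targets=[
    [[0, 0, 0.1], [0, 0, 0], 0.3],
    [[0, 0, 0.1], [0, 0, 0], 0.3],
    [[0, 0, 0], [0, 0, 0], 0.3],
  ],
)

```text
time: 12.18
ee_pos: [0.5734, -0.0066, 0.1312]
ee_rot: [-0.0, 0.753, 0.658, -0.0]
ft_force: [1.3, 0.0, -1.1]
grip_width: 0.0375
grasp_force: 39.7
```

move_arm(
  targets=[
    [[0, 0, 0.1], [0, 0, 0], 0.3],
    [[0, 0, 0.1], [0, 0, 0], 0.3],
    [[0, 0, 0], [0, 0, 0], 0.3],
  ],
)

```text
time: 12.55
ee_pos: [0.5736, -0.0066, 0.1306]
ee_rot: [0.0, 0.753, 0.658, 0.0]
ft_force: [-3.0, 0.0, 6.1]
grip_width: 0.0375
grasp_force: 40.3
```

move_arm(
  targets=[
    [[0, 0, -0.05], [0, 0, 0], 0.3],
    [[0, 0, 0], [0, 0, 0], 0.5],
    [[0, 0, 0], [0, 0, 0], 0.7],
    [[0, 0, 0], [0, 0, 0], 0.9],
    [[0, 0, 0], [0, 0, 0], 0.9],
    [[0, 0, 0], [0, 0, 0], 0.9],
    [[0, 0, -2], [0, 0, 0], 0.9],
    [[0, 0, -4], [0, 0, 0], 0.9],
    [[0, 0, -5], [0, 0, 0], 0.9],
    [[0, 0, -5], [0, 0, 0], 0.9],
  ],
)

```text
time: 13.8
ee_pos: [0.5731, -0.0066, 0.291]
ee_rot: [-0.0, 0.753, 0.658, -0.0]
ft_force: [1.1, 0.1, -0.5]
grip_width: 0.0767
grasp_force: 0.0
```

move_arm(
  targets=[
    [[-2, -2, -5], [0, 0, 0], 1],
    [[-3, -2, -5], [0, 0, 0], 1],
    [[-3, 0, -3], [0, 0, 0], 1],
    [[0, 0, 0], [0, 0, 0], 1],
    [[0, 0, 0], [0, 0, 0], 1],
  ],
)

```text
time: 14.42
ee_pos: [0.5226, -0.08, 0.4184]
ee_rot: [-0.001, 0.753, 0.658, -0.0]
ft_force: [-1.0, 0.8, 0.0]
grip_width: 0.0853
grasp_force: 0.0
```

```bash
python3 - <<'E'
from h import *
s,im=snap("wrist","w8");print(s["time"],s["ee_pos"],s["ee_rot"],s["grip_width"])
import json;json.dump({k:np.array(s[k]).tolist() for k in("ee_pos","ee_rot")},open("s8.json","w"))
s2,im2=snap("side","s8");t=ctrl.snapshot("top");cv2.imwrite("pics/t8.png",t)
a=im[0:300,180:440];b=im2[160:300,220:360];c=t[215:295,350:460]
o=np.zeros((600,800,3),np.uint8);o[:600,:520]=cv2.resize(a,(520,600),interpolation=2);o[:280,520:]=cv2.resize(b,(280,280),interpolation=2);o[300:500,520:795]=cv2.resize(c,(275,200),interpolation=2)
cv2.imwrite("pics/c8.png",o)
E
```

```text
14.425 [ 0.5226 -0.08    0.4184] [-0.0011  0.7529  0.6581 -0.0003] 0.08534986780844792
```

View pics/c8.png

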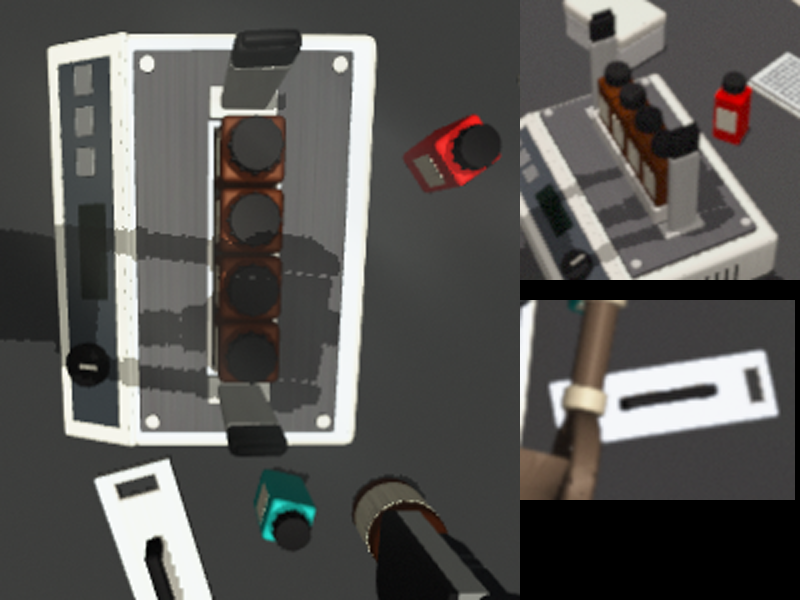

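```bash
python3 - <<'E'
from h import *
import json
s={k:np.array(v) for k,v in json.load(open("s8.json")).items()};im=cv2.imread("pics/w8.png")
h=cv2.cvtColor(im,cv2.COLOR_BGR2HSV)
for n,(u,v) in dict(L=(313,22),R=(308,220)).items():
    print(n)
    for y in range(max(v-16,0),v+16,2): print(y,h[y,u-24:u+26,2])
E
```

```text
L
6 [70 70 70 69 69 70 68 70 69 69 69 69 69 69 68 68 68 68 67 68 68 67 67 67
 66 66 66 66 66 66 65 65 65 65 66 64 64 65 64 64 65 64 64 63 64 64 64 64
 64 63]
8 [70 70 69 69 70 69 70 70 70 68 70 69 69 70 70 69 69 68 68 68 68 68 67 67
 67 68 66 67 67 66 66 66 66 67 66 66 66 65 65 65 64 64 63 65 64 64 64 63
 65 62]
10 [70 70 71 70 71 69 69 70 70 69 70 69 70 69 70 70 70 69 70 69 68 69 70 68
 68 67 68 67 67 67 67 67 66 66 65 65 66 66 65 65 65 65 65 64 64 64 64 65
 64 64]
12 [71 71 71 71 71 71 71 70 71 70 71 69 69 71 70 69 69 71 70 70 70 68 69 69
 68 70 68 68 68 68 68 67 68 67 67 66 66 66 67 66 66 65 65 65 65 65 64 64
 64 64]
14 [71 71 71 70 70 70 72 70 71 70 71 70 70 70 70 70 71 71 70 70 69 63 63 62
 62 58 58 59 59 57 57 57 57 56 54 55 55 55 55 58 63 67 65 66 66 65 65 65
 65 64]
16 [84 83 83 84 83 82 83 82 84 83 59 49 46 44 45 47 46 45 46 45 45 46 47 46
 46 45 46 46 45 44 46 45 44 44 43 44 43 42 40 36 39 72 81 81 81 80 79 79
 80 78]
18 [239 239 239 239 239 239 239 239 206  86  45  50  42  50  57  59  59  60
  58  60  61  61  60  59  59  60  61  59  60  59  59  58  57  56  54  53
  51  51 
[... 4241 characters left out ...]
 28 29 29 30 29 29 30 31 31 35 50 63 67 67 67 67 67 67 67 68
 68 68]
228 [63 63 64 63 63 63 64 63 62 64 64 64 63 54 50 48 47 46 46 47 48 48 50 50
 50 50 52 50 52 54 55 55 56 55 54 54 59 66 66 67 66 67 67 66 67 67 66 66
 67 67]
230 [62 62 64 64 63 62 64 63 63 63 63 64 63 63 63 64 64 63 63 63 64 64 64 64
 65 65 65 66 66 65 65 65 66 65 65 65 66 66 65 66 66 66 67 67 66 66 67 67
 66 66]
232 [62 62 62 63 62 63 63 63 62 63 62 63 63 63 63 64 63 63 63 64 64 64 64 64
 65 65 65 64 64 64 65 65 65 65 65 65 65 65 65 65 66 65 66 66 65 65 66 66
 66 66]
234 [62 63 63 63 62 63 62 62 63 63 63 62 63 62 63 63 63 63 63 63 63 64 63 63
 64 65 64 62 58 61 60 57 50 39 39 40 45 52 57 64 61 57 65 65 65 66 66 66
 66 66]
```

```bash
python3 - <<'E'
from h import *
import json
s={k:np.array(v) for k,v in json.load(open("s8.json")).items()}
L=onz("wrist",(315,17.7),.237,s);Rr=onz("wrist",(308.4,225),.237,s);print(L,Rr,np.linalg.norm(L-Rr),np.degrees(np.arctan2(*(L-Rr)[:2])),(L+Rr)/2)
t=cv2.imread("pics/top0.png");h=cv2.cvtColor(t,cv2.COLOR_BGR2HSV).astype(int)
# plate from top0: white mask
m=np.zeros(h.shape[:2],bool);m[225:290,355:462]=h[225:290,355:462,2]>150
b=max(blobs(m,200),key=lambda b:b[1][4]);c=max(cv2.findContours(b[2].astype(np.uint8),0,1)[0],key=cv2.contourArea)[:,0]
P=np.array([onz("top",p,.012)[:2]*1000 for p in c],np.float32);print(cv2.minAreaRect(P))
d=np.zeros_like(m);d[240:270,385:432]=h[240:270,385:432,2]<60
for q in blobs(d,15): print(q[0],q[1],onz("top",q[0],.053))
# from w8: slot seen at crop (137,487)
print("slot",onz("wrist",(180+137/2,487/2),.012,s))
print(ctrl.state()["joints"])
E
```

```text
[0.5829 0.0712 0.237 ] [ 0.5552 -0.1259  0.237 ] 0.19902801641724133 7.985995058973696 [ 0.5691 -0.0273  0.237 ]
((471.13775634765625, -322.0704345703125), (73.00328063964844, 238.50111389160156), 8.12431526184082)
[408.7273 253.1488] [391 250  37   8 121] [ 0.4702 -0.3172  0.053 ]
slot [ 0.4599 -0.2233  0.012 ]
[-0.2336  0.008   1.6102  0.0004  1.5275 -0.1008]
```

move_arm(
  targets=[
    [[-4.93, -0.34, 2], [0, 0, 0], 1],
    [[-4.93, -0.34, 3], [0, 0, 0], 1],
    [[-4.93, -0.34, 4], [0, 0, 0], 1],
    [[-4.93, -0.34, 4], [0, 0, 0], 1],
    [[-4.93, -0.34, 4], [0, 0, 0], 1],
    [[0, 0, 1], [0, 0, -0.137], 1],
    [[0, 0, 0], [0, 0, -0.137], 1],
    [[0, 0, 0], [0, 0, 0], 1],
    [[0, 0, 0], [0, 0, 0], 1],
  ],
)

```text
time: 15.7
ee_pos: [0.474, -0.3194, 0.2413]
ee_rot: [-0.0, 0.656, 0.755, 0.0]
ft_force: [0.1, 0.2, 1.5]
grip_width: 0.0855
grasp_force: 0.0
```

```bash
python3 - <<'E'
from h import *
s,im=snap("wrist","w9");print(s["time"],s["ee_pos"],s["ee_rot"])
h=cv2.cvtColor(im,cv2.COLOR_BGR2HSV).astype(int);M=rot(s).as_matrix()
d=h[...,2]<70
for q in blobs(d,60):
    if 60<q[1][4]<6000: print(q[0],q[1],cv2.minAreaRect(np.argwhere(q[2])[:,::-1].astype(np.float32)),"z12",onz("wrist",q[0],.012,s),"z53",onz("wrist",q[0],.053,s))
w=(h[...,2]>170)&(h[...,1]<40)
b=max(blobs(w,200),key=lambda b:b[1][4]);print("white",b[1])
c=max(cv2.findContours(b[2].astype(np.uint8),0,1)[0],key=cv2.contourArea)[:,0]
P=np.array([onz("wrist",p,.012,s)[:2]*1000 for p in c],np.float32);print(cv2.minAreaRect(P))
for v in range(130,260,10): 
    x=np.where(b[2][v])[0]; k=np.where(d[v,240:310])[0]+240
    print(v,x.min() if len(x) else 0,x.max() if len(x) else 0,k.min() if len(k) else 0,k.max() if len(k) else 0)
E
```

```text
15.7 [ 0.474  -0.3194  0.2413] [-0.0004  0.6563  0.7545  0.    ]
[394.7036  28.5876] [317   4 148  49 388] ((390.62677001953125, 27.12272071838379), (154.31443786621094, 3.046488046646118), 18.566059112548828) z12 [ 0.5812 -0.1408  0.012 ] z53 [ 0.5684 -0.1533  0.053 ]
[254.8031  27.4724] [237  21  40  14 127] ((256.19720458984375, 28.499155044555664), (41.09404754638672, 4.379111289978027), 16.8583984375) z12 [ 0.434 -0.162  0.012] z53 [ 0.4374 -0.1722  0.053 ]
[393.1981  69.1594] [334  51 108  35 414] ((388.7162780761719, 63.725250244140625), (110.73760223388672, 15.049144744873047), 17.86009407043457) z12 [ 0.5882 -0.1815  0.012 ] z53 [ 0.5747 -0.1895  0.053 ]
[274.6776  87.071 ] [254  84  33  13 183] ((270.0, 90.0), (12.0, 32.0), 90.0) z12 [ 0.4632 -0.2191  0.012 ] z53 [ 0.4634 -0.223   0.053 ]
[270.3366 204.434 ] [265 175  12  56 606] ((270.5, 202.5), (55.0, 11.0), 90.0) z12 [ 0.4767 -0.3508  0.012 ] z53 [ 0.4754 -0.3402  0.053 ]
[271. 258.] [257 254  29   9 261] ((271.0, 258.0), (8.0, 28.0), 90.0) z12 [ 0.4869 -0.419   0.012 ] z53 [ 0.4845 -0.4009  0.053 ]
white [ 239   73   64  200 9704]
((473.31884765625, -321.6333312988281), (70.41513061523438, 235.35145568847656), 8.20377254486084)
130 240 302 0 0
140 240 301 0 0
150 241 301 0 0
160 241 300 302 309
170 242 300 302 309
180 242 300 240 309
190 242 300 240 309
200 242 300 240 309
210 242 300 240 309
220 242 300 240 309
230 243 299 240 309
240 243 299 240 307
250 243 299 240 309
```

```bash
python3 - <<'E'
from h import *
s=ctrl.state();print(delta(s,(.4733,-.3216,.027),np.radians(8.2)))
E
```

```text
(array([-0.1968, -0.0992, 21.4637]), np.float64(-0.003800780285513339))
```

move_arm(
  targets=[
    [[-0.2, -0.1, 5], [0, 0, -0.004], 1],
    [[0, 0, 5], [0, 0, 0], 1],
    [[0, 0, 4.5], [0, 0, 0], 1],
    [[0, 0, 4], [0, 0, 0], 1],
    [[0, 0, 2.4], [0, 0, 0], 1],
    [[0, 0, 0.5], [0, 0, 0], 1],
    [[0, 0, 0], [0, 0, 0], 1],
  ],
  squeeze=60,
)

```text
time: 16.62
ee_pos: [0.4737, -0.3224, 0.0283]
ee_rot: [0.0, 0.654, 0.756, 0.0]
ft_force: [-0.3, 0.4, 0.3]
grip_width: 0.0849
grasp_force: 0.0
```

move_arm(
  targets=[
    [[0, 0, 0], [0, 0, 0], 0.4],
    [[0, 0, 0], [0, 0, 0], 0.2],
    [[0, 0, 0], [0, 0, 0], 0.05],
    [[0, 0, 0], [0, 0, 0], 0.05],
    [[0, 0, 0], [0, 0, 0], 0.05],
    [[0, 0, 0], [0, 0, 0], 0.05],
    [[0, 0, 0], [0, 0, 0], 0.05],
  ],
)

```text
time: 17.5
ee_pos: [0.473, -0.3224, 0.0282]
ee_rot: [-0.0, 0.654, 0.756, -0.0]
ft_force: [-2.2, 0.1, 6.0]
grip_width: 0.0129
grasp_force: 59.6
```

move_arm(
  targets=[
    [[0, 0, -1.5], [0, 0, 0], 0.05],
    [[0, 0, -4], [0, 0, 0], 0.05],
    [[0, 0, -5], [0, 0, 0.07], 0.05],
    [[0, 0, -5], [0, 0, 0.07], 0.05],
    [[0, 0, -5], [0, 0, 0.07], 0.05],
    [[0, 0, -5], [0, 0, 0.073], 0.05],
    [[0, 0, -2], [0, 0, 0], 0.05],
    [[0, 0, 0], [0, 0, 0], 0.05],
  ],
)

```text
time: 18.5
ee_pos: [0.474, -0.3226, 0.305]
ee_rot: [0.002, 0.754, 0.656, 0.001]
ft_force: [-0.3, -0.1, -4.7]
grip_width: 0.0125
grasp_force: 59.1
```

move_arm(
  targets=[
    [[3, 0.54, 0], [0, 0, 0], 0.05],
    [[5, 0.89, 0], [0, 0, 0], 0.05],
    [[5, 0.89, 0], [0, 0, 0], 0.05],
    [[5, 0.89, 0], [0, 0, 0], 0.05],
    [[5, 0.89, 0], [0, 0, 0], 0.05],
    [[4.5, 0.8, 0], [0, 0, 0], 0.05],
    [[3, 0.53, 0], [0, 0, 0], 0.05],
    [[0, 0, 0], [0, 0, 0], 0.05],
    [[0, 0, 0], [0, 0, 0], 0.05],
  ],
)

```text
time: 19.62
ee_pos: [0.5679, -0.0279, 0.3008]
ee_rot: [-0.001, 0.754, 0.656, -0.002]
ft_force: [0.2, 0.0, -2.5]
grip_width: 0.0124
grasp_force: 59.0
```

```bash
python3 - <<'E'
from h import *
s,im=snap("wrist","w10");print(s["time"],s["ee_pos"],s["ee_rot"],s["grip_width"],delta(s,(.5693,-.0274,.2122),np.radians(-8)))
ctrl.snapshot
cv2.imwrite("pics/s10.png",ctrl.snapshot("side"))
h=cv2.cvtColor(im,cv2.COLOR_BGR2HSV).astype(int)
w=(h[...,2]>130)&(h[...,1]<40)
c=[b for b in blobs(w,500)];[print(b[0],b[1]) for b in c]
for v in range(0,150,8): print(v,h[v,200:350:3,2])
E
```

```text
19.625 [ 0.5679 -0.0279  0.3008] [-0.0011  0.7544  0.6565 -0.0015] 0.012397744986614653 (array([0.0717, 0.1602, 8.8588]), np.float64(0.001055853423756803))
[270.3818 127.8776] [  152     0   209   292 38629]
[493.5746  94.6385] [ 452   39   80  114 6041]
0 [245 244 245 245 245 245 244 245 245 244 244 244 244 245 245 244 244 244
 244 244 244 244 244 244 244 244 244 244 244 244 243 243 244 244 244 244
 244 244 244 244 244 244 244 244 244 244 244 244 244 244]
8 [245 244 245 245 245 245 244 245 245 245 244 244 244 245 245 244 244 245
 244 244 244 244 244 244 244 243 243 243 243 243 243 243 244 243 243 243
 243 243 244 243 243 244 244 244 244 244 244 244 244 244]
16 [245 244 245 245 244 245 245 244 245 245 244 245 245 245 245 244 244 245
 244 244 244 244 244 244 244 243 243 243 243 243 243 243 243 243 243 243
 243 243 243 243 243 243 243 244 244 244 244 244 244 244]
24 [244 244 245 245 244 245 244 244 245 226 158  85  87  87  85  88  89  89
  93  94  99 101 103 106 108 112 115 119 119 119 119 119 118 119 120 119
 119 119 190 223 243 243 243 243 243 243 243 244 244 244]
32 [244 244 244 244
[... 2391 characters left out ...]
79 175 179 178 179
 177 177 177 172 174 171 173 170 167 165 164 167 170 239]
128 [243 243 243 243 243 243 243 243 242 242 243 243 243 177 178 177 175 175
 176 174 238 231 175 244 243 243 243 243 175 177 175 178 173 178 178 176
 175 177 175 173 175 171 174 170 167 166 163 167 169 179]
136 [169 174 174 171 171 174 175 176 173 174 171 171 176 176 177 176 175 174
 175 173 175 171 173 175 175 175 173 174 174 176 173 175 172 176 177 175
 174 176 174 173 172 171 173 170 167 165 163 168 172 179]
144 [168 174 175 169 172 174 172 175 173 172 169 169 174 175 177 176 174 173
 174 172 175 170 172 173 172 174 171 173 172 173 171 174 169 175 175 173
 173 175 173 172 171 169 172 169 167 164 163 169 175 179]
```

```bash
python3 - <<'E'
from h import *
im=cv2.imread("pics/w10.png");h=cv2.cvtColor(im,cv2.COLOR_BGR2HSV).astype(int);s=ctrl.state()
print(h[32,220:240,2],h[32,306:324,2]);print(h[14:30,250,2],h[14:30,300,2],h[54:70,270,2],h[54:70,240,2],h[54:70,300,2])
M=rot(s).as_matrix()
z=s["ee_pos"][2]-.0162
for uv in [(228,32),(317,32),(271,21),(271,61),(271.5,40)]:
    p=onz("wrist",uv,z,s);print(uv,M.T@(p-s["ee_pos"])*1000)
x=np.array([i for i in range(0,130)])
w=(h[...,2]>215)
for v in (70,90,110): k=np.where(~w[v,100:500])[0]+100; print(v,k[k<272].max(),k[k>272].min())
E
```

```text
[244 244 244 244 245 245 241 228 223 216 182  87  80  73  73  72  72  72
  73  73] [109 110 111 109 110 110 115 134 223 221 178 225 243 243 243 242 243 243]
[244 245 245 245 244 220 217 213 201 153  89  90  89  81  77  76] [243 243 243 243 243 205 163 214 211 171 120 119 119 114 111 110] [110  82  51  54  56  59 167 220 221 238 245 245 245 245 245 245] [121 123 123 123 122 124 177 204 190 234 245 245 244 244 244 244] [134 134 135 134 135 135 174 219 224 236 244 244 244 244 244 244]
(228, 32) [104.7471 -19.4451  16.1878]
(317, 32) [104.7411  20.7633  16.1074]
(271, 21) [109.2876  -0.0126  16.1468]
(271, 61) [92.2147 -0.0246 16.1551]
(271.5, 40) [101.2511   0.2085  16.1502]
70 189 360
90 190 359
110 191 358
```

move_arm(
  targets=[
    [[0, 0.11, 1], [0, 0, 0.001], 0.05],
    [[0, 0, 1.5], [0, 0, 0], 0.05],
    [[0, 0, 0.6], [0, 0, 0], 0.05],
    [[0, 0, 0], [0, 0, 0], 0.05],
    [[0, 0, 0], [0, 0, 0], 0.05],
  ],
)

```text
time: 20.35
ee_pos: [0.5705, -0.0278, 0.2721]
ee_rot: [0.0, 0.755, 0.656, 0.0]
ft_force: [-0.1, -0.2, -3.2]
grip_width: 0.0129
grasp_force: 59.0
```

```bash
python3 - <<'E'
from h import *
s,im=snap("wrist","w11");print(s["time"],s["ee_pos"],s["ft_force"],delta(s,(.569,-.028,.2122),np.radians(-8)))
sd=ctrl.snapshot("side");cv2.imwrite("pics/s11.png",sd);cv2.imwrite("pics/t11.png",ctrl.snapshot("top"))
o=np.zeros((600,800,3),np.uint8);o[:400,:800]=cv2.resize(im[0:100,172:372],(800,400),interpolation=2);o[400:600,:300]=cv2.resize(sd[200:300,250:400],(300,200));
cv2.imwrite("pics/c11.png",o)
h=cv2.cvtColor(im,cv2.COLOR_BGR2HSV)
for v in range(12,70,3): print(v,h[v,220:326:3,2])
E
```

```text
20.35 [ 0.5705 -0.0278  0.2721] [-0.1341 -0.1514 -3.1786] (array([-0.0383, -0.1499,  5.9879]), np.float64(-0.00032731821641429626))
12 [244 245 245 244 244 245 245 245 244 244 245 244 244 244 244 244 244 244
 243 243 243 243 243 243 243 243 243 243 243 243 243 243 243 243 243 244]
15 [244 245 245 244 244 245 245 245 244 244 245 244 244 245 244 244 244 244
 244 243 243 243 243 243 243 243 243 243 243 243 243 243 243 243 243 243]
18 [244 245 245 241 240 240 241 241 240 238 239 242 243 243 242 242 242 242
 241 241 241 241 241 242 242 242 242 243 243 243 243 243 243 243 243 243]
21 [244 245 239 213 149 153 217 217 210 209 213 208 212 209 138 170 212 212
 209 207 211 211 217 213 176 170 170 214 218 219 215 219 218 243 243 243]
24 [244 245 242 206  86  86  88  87  87  89  88  91  93  96  98 102 104 107
 109 112 117 118 118 119 118 118 118 119 119 119 118 131 219 243 243 243]
27 [244 245 241 209  80  78  78  78  78  80  80  81  83  86  90  90  94  98
 101 105 109 112 110 112 112 112 112 113 113 113 113 135 220 243 243 243]
30 [244 244 241 215  76  71  72  73  72  74  76  77  78  82  83  86 
[... 1331 characters left out ...]
55  53  51  49  48  49  49
  51  54  57  62  67  73  88  92 120 132 132 133 134 186 229 243 243 243]
60 [243 243 244 220 162 170 175 158 160 155 160 158 162 161 160 162 166 166
 160 160 161 157 161 158 160 155 173 174 174 171 171 198 229 243 243 243]
63 [243 243 244 234 234 236 236 234 234 234 235 236 235 236 236 237 237 237
 237 236 237 236 237 237 237 236 236 236 236 235 235 236 237 243 243 243]
66 [243 243 244 244 244 244 244 244 244 244 244 244 245 245 245 245 245 245
 245 245 245 245 245 245 244 244 244 244 244 244 244 244 244 243 243 243]
69 [243 243 244 244 244 244 245 244 244 244 244 245 245 244 245 245 245 245
 245 245 245 245 245 245 245 245 244 244 244 244 244 244 244 243 243 243]
```

```bash
python3 - <<'E'
from h import *
s=ctrl.state();M=rot(s).as_matrix()
f=lambda u,v,z:M.T@(onz("wrist",(u,v),z,s)-s["ee_pos"])*1000
zt=s["ee_pos"][2]-.0162
print("wing far",f(269,46,.237),f(262,46,.229),"slot far/near top",f(272,20,zt),f(272,61.5,zt),"slot bottom far",f(272,34,zt-.012))
print("wing lr",f(240.5,54,.229),f(297,54,.229),"slot lr bottom",f(231,45,zt-.01),f(313.5,45,zt-.01), "top",f(228,45,zt),f(317,45,zt))
E
```

```text
wing far [102.6973  -1.0893  35.4531] [104.3626  -4.886   43.4485] slot far/near top [109.7222   0.4364  16.2014] [92.0048  0.4343 16.2013] slot bottom far [106.6946   0.4392  28.2014]
wing lr [100.3693 -16.4264  43.4343] [100.3637  13.8322  43.4713] slot lr bottom [101.3    -19.3892  26.1771] [101.3204  20.5175  26.2259] top [ 99.2016 -19.5857  16.1768] [99.2244 20.9231 16.2264]
```

View pics/c11.png

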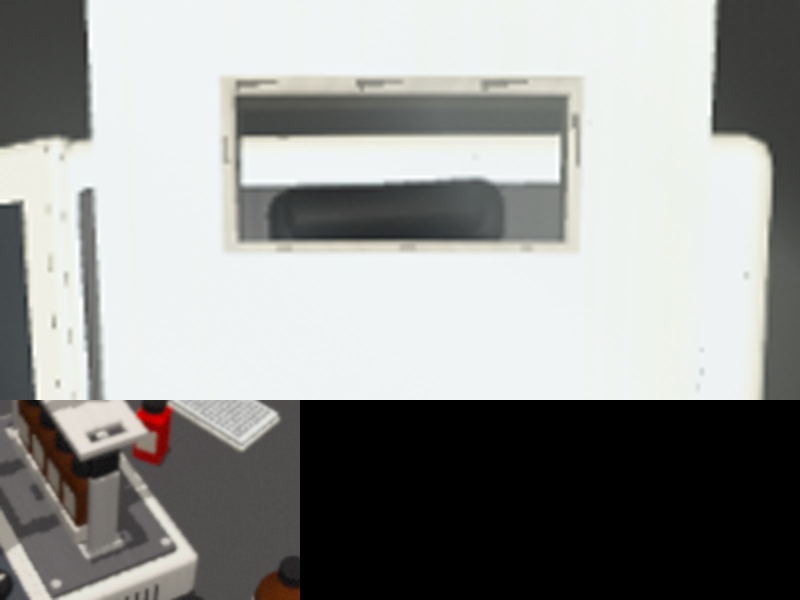

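move_arm(
  targets=[
    [[-0.05, -0.16, 0], [0, 0, 0], 0.05],
    [[0, 0, 0], [0, 0, 0], 0.05],
    [[0, 0, 0], [0, 0, 0], 0.05],
  ],
)

```text
time: 20.88
ee_pos: [0.5686, -0.0281, 0.2719]
ee_rot: [0.0, 0.755, 0.656, 0.0]
ft_force: [-0.4, -0.2, -3.1]
grip_width: 0.013
grasp_force: 59.0
```

```bash
python3 - <<'E'
from h import *
s,im=snap("wrist","w12");print(s["time"],s["ee_pos"],delta(s,(.569,-.0283,.2122),np.radians(-8)))
h=cv2.cvtColor(im,cv2.COLOR_BGR2HSV)
print(h[54,225:250,2],h[54,285:322,2]);print(h[15:64,270,2])
E
```

```text
20.875 [ 0.5686 -0.0281  0.2719] (array([-0.0154,  0.0449,  5.9686]), np.float64(-0.0003026311927101233))
[244 244 234 220 222 208 150 113 119 121 121 118 115 114 118 120 120  89
  63  60  61  62  56  56  63] [ 72  75  77  79  81  82  85  87  88  90  93  96  99  98  96  94 102 124
 131 131 132 132 132 132 133 133 131 123 165 220 227 229 239 243 243 243
 243]
[244 244 244 242 219 215 212 206 158 106 104 104  95  93  93  93  91  98
 189 231 238 243 243 243 244 244 244 244 244 191  86  61  60  62  65  68
  70  71  63  57  53  49  48  50  56 165 188 196 237]
```

move_arm(
  targets=[
    [[0, 0, 0.5], [0, 0, 0], 0.05],
    [[0, 0, 0.5], [0, 0, 0], 0.05],
    [[0, 0, 0.5], [0, 0, 0], 0.05],
    [[0, 0, 0.5], [0, 0, 0], 0.05],
    [[0, 0, 0], [0, 0, 0], 0.05],
  ],
)

```text
time: 21.55
ee_pos: [0.5681, -0.028, 0.2509]
ee_rot: [-0.001, 0.755, 0.656, -0.001]
ft_force: [-0.6, 0.0, -3.0]
grip_width: 0.0131
grasp_force: 59.0
```

move_arm(
  targets=[
    [[0, 0, 0.6], [0, 0, 0], 0.05],
    [[0, 0, 0.6], [0, 0, 0], 0.05],
    [[0, 0, 0.6], [0, 0, 0], 0.05],
    [[0, 0, 0.6], [0, 0, 0], 0.05],
    [[0, 0, 0], [0, 0, 0], 0.05],
  ],
)

```text
time: 22.18
ee_pos: [0.568, -0.028, 0.2269]
ee_rot: [-0.001, 0.755, 0.656, -0.001]
ft_force: [1.6, 0.5, -2.9]
grip_width: 0.0129
grasp_force: 58.9
```

move_arm(
  targets=[
    [[0, 0, 0.4], [0, 0, 0], 0.05],
    [[0, 0, 0.4], [0, 0, 0], 0.05],
    [[0, 0, 0.2], [0, 0, 0], 0.05],
    [[0, 0, 0.2], [0, 0, 0], 0.05],
    [[0, 0, 0], [0, 0, 0], 0.05],
  ],
)

```text
time: 22.8
ee_pos: [0.5684, -0.0281, 0.2156]
ee_rot: [-0.0, 0.755, 0.656, -0.0]
ft_force: [0.5, -1.3, -3.2]
grip_width: 0.0127
grasp_force: 59.0
```

move_arm(
  targets=[
    [[0, 0, 0.1], [0, 0, 0], 0.05],
    [[0, 0, 0.1], [0, 0, 0], 0.05],
    [[0, 0, 0.1], [0, 0, 0], 0.05],
    [[0, 0, 0.05], [0, 0, 0], 0.05],
    [[0, 0, 0], [0, 0, 0], 0.05],
  ],
)

```text
time: 23.42
ee_pos: [0.5686, -0.0281, 0.2123]
ee_rot: [0.0, 0.755, 0.656, 0.0]
ft_force: [-0.2, 0.0, -5.0]
grip_width: 0.0127
grasp_force: 59.0
```

move_arm(
  targets=[
    [[0, 0, 0.05], [0, 0, 0], 0.05],
    [[0, 0, 0.05], [0, 0, 0], 0.05],
    [[0, 0, 0.05], [0, 0, 0], 0.05],
    [[0, 0, 0], [0, 0, 0], 0.05],
  ],
)

```text
time: 23.92
ee_pos: [0.5693, -0.0282, 0.2123]
ee_rot: [0.001, 0.755, 0.656, 0.001]
ft_force: [-2.1, -0.2, 5.8]
grip_width: 0.0131
grasp_force: 60.2
```

move_arm(
  targets=[
    [[0, 0, 0], [0, 0, 0], 0.3],
    [[0, 0, 0], [0, 0, 0], 0.6],
    [[0, 0, 0], [0, 0, 0], 0.6],
    [[0, 0, 0], [0, 0, 0], 0.6],
    [[0, 0, -1], [0, 0, 0], 0.6],
    [[0, 0, -3], [0, 0, 0], 0.6],
    [[0, 0, -5], [0, 0, 0], 0.6],
    [[0, 0, -5], [0, 0, 0], 0.5],
    [[0, 0, 0], [0, 0, 0], 0.5],
    [[0, 0, 0], [0, 0, 0], 0.5],
  ],
  squeeze=25,
)

```text
time: 25.18
ee_pos: [0.5684, -0.028, 0.3511]
ee_rot: [0.0, 0.755, 0.656, 0.0]
ft_force: [0.5, 0.3, -0.1]
grip_width: 0.0431
grasp_force: 0.0
```

```bash
python3 - <<'E'
from h import *
s,im=snap("wrist","w13");print(s["time"],s["ee_pos"],s["joints"],s["grip_width"])
pl=[proj("wrist",p,s) for p in ((.5832,.0715,.237),(.5556,-.126,.237),(.5694,-.0274,.237))];print(pl)
h=cv2.cvtColor(im,cv2.COLOR_BGR2HSV).astype(int)
d=(h[...,2]<75)
for q in blobs(d,150):
    if q[1][4]<4000 and q[1][1]<250: print(q[0],q[1])
# plate hole/wing profile
u,v=pl[0].astype(int);print(h[v,u-40:u+40:2,2]);print(h[max(v-25,0):v+25,u,2])
E
```

```text
25.175 [ 0.5684 -0.028   0.3511] [-0.1258  0.1133  1.6268 -0.      1.401   0.0142] 0.04307647130847222
[array([272.311 ,  72.2407]), array([272.5436, 308.701 ]), array([272.4655, 201.8993])]
[272.6469  75.9101] [252  68  42  17 623]
[321.3687 167.0317] [ 310  116   23  103 1828]
[220.7172 175.169 ] [213 125  23  90 580]
[273.0792 197.7057] [ 265  139   17  117 1794]
[121 242 242 243 243 243 243 243 243 222  61  66  62  64  64  62  62  61
  61  61  60  59  58  56  55  54  55  55  48  50  57 105 225 244 244 244
 244 243 242 242]
[ 70  71  76 202 233 241 243 244 244 244 244 245 245 245 245 245 245 245
 244 245 206  88  43  49  54  60  63  59  53  51  51  59  57  55  55  56
  58  81 107  90  92 124 153 215 244 243 244 243 243 243]
```

move_arm(
  targets=[
    [[3.35, 0.03, 0], [0, 0, 0], 0.45],
    [[3.35, 0.03, 0], [0, 0, 0], 0.45],
    [[3.35, 0.03, 0], [0, 0, 0.157], 0.45],
    [[0, 0, 0], [0, 0, 0.157], 0.45],
    [[0, 0, 0], [0, 0, 0.157], 0.45],
    [[0, 0, 0], [0, 0, 0.157], 0.45],
    [[0, 0, 0], [0, 0, 0.157], 0.45],
    [[0, 0, 0], [0, 0, 0.157], 0.45],
    [[0, 0, 0], [0, 0, 0.157], 0.45],
    [[0, 0, 0], [0, 0, 0.157], 0.45],
  ],
)

```text
time: 26.48
ee_pos: [0.5823, 0.0712, 0.3483]
ee_rot: [-0.0, 0.996, 0.085, -0.002]
ft_force: [-0.1, 0.1, 1.0]
grip_width: 0.0383
grasp_force: 0.0
```

move_arm(
  targets=[
    [[0, 0, 1], [0, 0, 0.157], 0.45],
    [[0, 0, 2], [0, 0, 0.157], 0.45],
    [[0, 0, 2], [0, 0, 0], 0.45],
    [[0, 0, 0], [0, 0, 0], 0.45],
    [[0, 0, 0], [0, 0, 0], 0.45],
  ],
)

```text
time: 27.1
ee_pos: [0.5833, 0.0713, 0.3004]
ee_rot: [0.0, 0.998, -0.07, -0.001]
ft_force: [0.6, -0.0, 0.6]
grip_width: 0.0384
grasp_force: 0.0
```

```bash
python3 - <<'E'
from h import *
s,im=snap("wrist","w14");print(s["time"],s["ee_pos"],s["joints"],s["grip_width"],delta(s,(.5832,.0715,.203),np.radians(-98)))
c=proj("wrist",(.5832,.0715,.237),s);print(c)
h=cv2.cvtColor(im,cv2.COLOR_BGR2HSV).astype(int)
u,v=c.astype(int)
for y in range(v-50,v+34,4): print(y,h[y,u-30:u+31:2,2])
E
```

```text
27.1 [0.5833 0.0713 0.3004] [0.0475 0.1816 1.6492 0.     1.312  1.7575] 0.03842824862786891 (array([-0.001 , -0.0208,  9.7369]), np.float64(0.0004447690567728202))
[271.8727 222.7074]
172 [ 63  67  97  54 162 163 163 162 162 161 161 159 161 162 161 161 161 162
 161 161 161 161 161 162 161 162 162 162 162 163 163]
176 [ 89 104 104  99 162 162 162 161 162 162 160 160 161 160 161 160 160 160
 160 160 160 161 161 162 161 161 162 162 162 163 162]
180 [ 85  91 106 105 162 162 162 161 162 160 153 152 151 151 151 150 152 150
 150 150 150 151 159 161 160 161 161 161 161 160 161]
184 [118  86 104 103 155 160 159 159 159 154 121  77 201  77  83  87  88  89
 113 137 102 133 160 160 160 160 161 161 162 161 161]
188 [138 105 105 105 150 160 160 160 161 157 124 132 232  86 109  99 100 109
  95 137 101 135 162 162 162 162 163 163 164 164 163]
192 [157  65 104 105 147 157 157 158 158 153 122  71  67  27  30  32  34  37
  66 137 100 132 158 158 158 159 160 159 160 159 160]
196 [157  57 102 102 150 162 162 162 162 158 125  61  22  23  26  29  31  32
  42 136  99 133 162 162 162 162 162 161 162 162 162]
[... 1134 characters left out ...]
 245 245 245 245 245 245 244 245 244 245 244]
236 [172  88  46 104 178 245 245 245 246 245 245 245 236  12  10  13  13  13
  11 100 245 245 245 246 245 246 245 245 245 245 245]
240 [218  82  46  52 147 245 246 246 245 245 245 246 246 243 229 149 148 203
 245 245 245 245 245 245 245 245 245 245 245 245 245]
244 [236 152 139 140 172 245 245 245 245 245 245 245 245 245 245 245 245 245
 245 245 245 245 245 245 245 245 245 245 245 245 245]
248 [240 240 149 148 153 164 164 164 164 164 163 163 164 164 163 164 163 162
 163 164 163 163 162 163 163 162 162 162 162 161 162]
252 [238 239 177 104 105 106 106 104  99  99  99  99  99 100 101 101  99  99
 101  99  99  99 100  99 100  99  95  78  79  78  77]
```

move_arm(
  targets=[
    [[0, -0.02, 3], [0, 0, 0], 0.45],
    [[0, 0, 3], [0, 0, 0], 0.45],
    [[0, 0, 2], [0, 0, 0], 0.45],
    [[0, 0, 1.2], [0, 0, 0], 0.45],
    [[0, 0, 0.4], [0, 0, 0], 0.45],
    [[0, 0, 0], [0, 0, 0], 0.45],
    [[0, 0, 0], [0, 0, 0], 0.2],
  ],
)

```text
time: 28.02
ee_pos: [0.5843, 0.0716, 0.206]
ee_rot: [-0.0, 0.998, -0.07, 0.001]
ft_force: [0.4, -0.2, 0.3]
grip_width: 0.0215
grasp_force: 0.0
```

move_arm(
  targets=[
    [[0, 0, 0], [0, 0, 0], 0.1],
    [[0, 0, 0], [0, 0, 0], 0.0],
    [[0, 0, 0], [0, 0, 0], 0.0],
    [[0, 0, 0], [0, 0, 0], 0.0],
    [[0, 0, 0], [0, 0, 0], 0.0],
  ],
)

```text
time: 28.65
ee_pos: [0.5842, 0.0715, 0.2059]
ee_rot: [-0.0, 0.998, -0.069, 0.001]
ft_force: [-1.1, -0.4, 5.5]
grip_width: 0.0092
grasp_force: 25.4
```

move_arm(
  targets=[
    [[-0.06, 0, 0], [0, 0, -0.1], 0],
    [[0, 0, 0], [0, 0, -0.165], 0],
    [[0, 0, 0], [0, 0, -0.165], 0],
    [[0, 0, 0], [0, 0, -0.165], 0],
    [[0, 0, 0], [0, 0, -0.165], 0],
    [[0, 0, 0], [0, 0, -0.165], 0],
    [[0, 0, 0], [0, 0, -0.165], 0],
    [[0, 0, 0], [0, 0, -0.165], 0],
    [[0, 0, 0], [0, 0, -0.165], 0],
    [[0, 0, 0], [0, 0, -0.1], 0],
  ],
)

```text
time: 29.9
ee_pos: [0.5827, 0.0735, 0.2058]
ee_rot: [-0.001, 0.77, 0.638, 0.001]
ft_force: [-3.4, 5.0, 7.0]
grip_width: 0.0098
grasp_force: 25.5
```

```bash
python3 - <<'E'
from h import *
s=ctrl.state();print(s["ee_pos"],s["ft_force"],s["moment"],s["grip_width"],delta(s,s["ee_pos"],np.radians(-8)))
E
```

```text
[0.5827 0.0735 0.2058] [-3.4078  4.9616  6.9907] [ 0.5667  0.4383 -0.0254] 0.00979915764573673 (array([0., 0., 0.]), np.float64(-0.04760913487189011))
```

move_arm(
  targets=[
    [[0, 0, 0], [0, 0, -0.06], 0],
    [[0, 0, 0], [0, 0, 0], 0],
    [[0, 0, 0], [0, 0, 0], 0],
  ],
)

```text
time: 30.28
ee_pos: [0.5826, 0.0735, 0.2058]
ee_rot: [-0.001, 0.752, 0.66, 0.001]
ft_force: [-2.9, 4.4, 6.2]
grip_width: 0.0095
grasp_force: 25.6
```

```bash
python3 - <<'E'
from h import *
s=ctrl.state();print(s["ee_pos"],s["ft_force"],s["moment"],s["grip_width"],delta(s,s["ee_pos"],np.radians(-8)))
E
```

```text
[0.5826 0.0735 0.2058] [-2.8536  4.4402  6.1766] [0.6644 0.4083 0.035 ] 0.009519757431731297 (array([0., 0., 0.]), np.float64(0.009178591063884411))
```

move_arm(
  targets=[
    [[0, 0, 0], [0, 0, 0], 0.2],
    [[0, 0, 0], [0, 0, 0], 0.45],
    [[0, 0, 0], [0, 0, 0], 0.45],
    [[0, 0, 0], [0, 0, 0], 0.45],
    [[0, 0, -2], [0, 0, 0], 0.45],
    [[0, 0, -4], [0, 0, 0], 0.45],
    [[0, 0, -4], [0, 0, 0], 0.45],
    [[-4, 0, 0], [0, 0, 0], 0.45],
    [[-5.5, 0, 0], [0, 0, 0], 0.45],
    [[-5.5, -0.08, 0], [0, 0, 0], 0.45],
  ],
)

```text
time: 31.52
ee_pos: [0.5625, -0.0783, 0.305]
ee_rot: [0.0, 0.751, 0.66, 0.0]
ft_force: [0.1, -0.5, 0.2]
grip_width: 0.0383
grasp_force: 0.0
```

move_arm(
  targets=[
    [[-5.1, 0, 0], [0, 0, 0.17], 0.45],
    [[0, 0, 0], [0, 0, 0.175], 0.45],
    [[0, 0, 0], [0, 0, 0.175], 0.45],
    [[0, 0, 0], [0, 0, 0.175], 0.45],
    [[0, 0, 0], [0, 0, 0.175], 0.45],
    [[0, 0, 0], [0, 0, 0.175], 0.45],
    [[0, 0, 0], [0, 0, 0.175], 0.45],
    [[0, 0, 0], [0, 0, 0.175], 0.45],
    [[0, 0, 0], [0, 0, 0.175], 0.45],
    [[0, 0, 0], [0, 0, 0], 0.45],
  ],
)

```text
time: 32.78
ee_pos: [0.556, -0.1277, 0.3047]
ee_rot: [0.0, 0.998, -0.064, -0.0]
ft_force: [-0.2, 0.5, -0.5]
grip_width: 0.0384
grasp_force: 0.0
```

```bash
python3 - <<'E'
from h import *
s,im=snap("wrist","w15");print(s["time"],s["ee_pos"],s["joints"],s["grip_width"],delta(s,(.5556,-.126,.205),np.radians(-98)))
c=proj("wrist",(.5556,-.126,.237),s);print(c)
h=cv2.cvtColor(im,cv2.COLOR_BGR2HSV).astype(int)
u,v=c.astype(int)
for y in range(v-50,v+34,5): print(y,h[y,u-40:u+41:2,2])
E
```

```text
32.775 [ 0.556  -0.1277  0.3047] [-0.302   0.1437  1.6843 -0.0001  1.3137  1.3961] 0.03837561584626347 (array([-0.061 , -0.1653,  9.9688]), np.float64(0.012359479902065207))
[269.7418 221.5592]
171 [169 170 168 168 169 167 168 166 166 166 166 165 165 164 163 163 163 162
 162 163 161 161 161 160 160 159 160 159 160 159 160 159 153  65  64  63
  60 178 178 178 172]
176 [168 167 167 168 167 168 167 167 167 167 167 167 167 166 166 166 165 165
 165 164 163 163 163 163 162 162 162 162 161 161 162 162 153  68  67  66
  69 176 176 176 170]
181 [168 168 169 169 169 168 168 168 167 167 168 166 165 167 166 155 145 145
 147 145 145 144 144 143 143 143 141 152 162 163 161 162 150  67  68  66
  67 175 175 175 168]
186 [164 165 165 164 164 164 164 164 165 164 166 165 164 165 165 149  95 173
 176  96 102 104 107 104 125 132 109 150 161 161 160 161 147  69  69  67
  77 174 174 202 240]
191 [166 166 166 166 165 165 166 165 163 164 165 164 164 163 163 150  94 115
  31  32  34  36  36  39  87 131 108 148 159 158 157 156 142  71  71  70
  89 174 174 241 240]
196 [167 166 166 166 166 165 166 165 166 165 1
[... 1317 characters left out ...]
245 244 237]
236 [245 245 245 245 245 245 245 245 245 245 245 245 245 245 245 245 245 245
 242 181  40  12  44 163 229 246 246 246 246 246 246 243 135 128  57  99
 245 245 245 244 235]
241 [245 245 245 245 245 245 245 245 245 245 245 245 245 245 245 245 245 245
 245 245 245 245 245 245 245 245 245 245 245 245 245 240  75  93 142 167
 245 245 245 241 216]
246 [ 13 131 213 214 214 215 215 215 216 216 216 219 226 226 226 226 226 226
 226 226 227 226 233 233 233 233 233 232 233 233 233 227 152 240 241 241
 242 241 241 236 212]
251 [ 10  15  33  33  32  33  32  33  33  33  32  33  33  45  44  44  44  44
  44  45  46  45  45  44  43  44  45  44  44  45  44  44  76  75  75 177
 239 239 239 239 216]
```

move_arm(
  targets=[
    [[-0.06, -0.12, 3], [0, 0, 0.012], 0.45],
    [[0, 0, 3], [0, 0, 0], 0.45],
    [[0, 0, 2], [0, 0, 0], 0.45],
    [[0, 0, 1.4], [0, 0, 0], 0.45],
    [[0, 0, 0.5], [0, 0, 0], 0.45],
    [[0, 0, 0], [0, 0, 0], 0.45],
    [[0, 0, 0], [0, 0, 0], 0.2],
  ],
)

```text
time: 33.7
ee_pos: [0.5564, -0.1266, 0.2069]
ee_rot: [0.0, 0.998, -0.07, 0.001]
ft_force: [1.2, -0.1, -0.0]
grip_width: 0.0213
grasp_force: 0.0
```

move_arm(
  targets=[
    [[0, 0, 0], [0, 0, 0], 0.1],
    [[0, 0, 0], [0, 0, 0], 0.0],
    [[0, 0, 0], [0, 0, 0], 0.0],
    [[0, 0, 0], [0, 0, 0], 0.0],
    [[0, 0, 0], [0, 0, 0], 0.0],
  ],
)

```text
time: 34.33
ee_pos: [0.5563, -0.1265, 0.2069]
ee_rot: [0.0, 0.998, -0.07, 0.001]
ft_force: [0.5, 0.1, 5.6]
grip_width: 0.0097
grasp_force: 25.6
```

```bash
python3 - <<'E'
from h import *
s=ctrl.state();print(s["ee_pos"],s["ft_force"],s["moment"],s["grip_width"],delta(s,(.5556,-.126,.205),np.radians(-98)))
E
```

```text
[ 0.5563 -0.1265  0.2069] [0.5399 0.0735 5.6012] [0.0149 0.1507 0.0924] 0.009706607642968717 (array([-0.0804, -0.044 ,  0.1856]), np.float64(-0.0013897077826177107))
```

Same turn for the right wing.

move_arm(
  targets=[
    [[-0.04, 0, 0], [0, 0, -0.1], 0],
    [[0, 0, 0], [0, 0, -0.165], 0],
    [[0, 0, 0], [0, 0, -0.165], 0],
    [[0, 0, 0], [0, 0, -0.165], 0],
    [[0, 0, 0], [0, 0, -0.165], 0],
    [[0, 0, 0], [0, 0, -0.165], 0],
    [[0, 0, 0], [0, 0, -0.165], 0],
    [[0, 0, 0], [0, 0, -0.165], 0],
    [[0, 0, 0], [0, 0, -0.165], 0],
    [[0, 0, 0], [0, 0, -0.1], 0],
  ],
)

```text
time: 35.58
ee_pos: [0.5561, -0.1262, 0.2069]
ee_rot: [0.001, 0.771, 0.637, 0.001]
ft_force: [0.2, -0.2, 5.3]
grip_width: 0.0091
grasp_force: 25.4
```

move_arm(
  targets=[
    [[0, 0, 0], [0, 0, -0.06], 0],
    [[0, 0, 0], [0, 0, 0], 0],
    [[0, 0, 0], [0, 0, 0], 0],
  ],
)

```text
time: 35.95
ee_pos: [0.5561, -0.1262, 0.2069]
ee_rot: [0.001, 0.752, 0.659, 0.001]
ft_force: [-0.2, 0.5, 6.2]
grip_width: 0.0099
grasp_force: 25.5
```

```bash
python3 - <<'E'
from h import *
s=ctrl.state();print(s["ee_pos"],s["ft_force"],s["moment"],s["grip_width"],delta(s,s["ee_pos"],np.radians(-8)))
E
```

```text
[ 0.5561 -0.1262  0.2069] [-0.1513  0.4555  6.2143] [0.1206 0.0206 0.002 ] 0.009895461921350488 (array([0., 0., 0.]), np.float64(0.007342238952526392))
```

move_arm(
  targets=[
    [[0, 0, 0], [0, 0, 0], 0.2],
    [[0, 0, 0], [0, 0, 0], 0.45],
    [[0, 0, 0], [0, 0, 0], 0.45],
    [[0, 0, 0], [0, 0, 0], 0.45],
    [[0, 0, -2], [0, 0, 0], 0.45],
    [[0, 0, -4], [0, 0, 0], 0.45],
    [[0, 0, -5], [0, 0, 0], 0.45],
    [[0, 0, -5], [0, 0, 0], 0.6],
    [[3, 0, -5], [0, 0, 0], 0.6],
    [[0, 0, 0], [0, 0, 0], 0.6],
  ],
)

```text
time: 37.2
ee_pos: [0.5616, -0.0957, 0.4221]
ee_rot: [0.004, 0.752, 0.66, 0.003]
ft_force: [-0.5, -0.2, 0.1]
grip_width: 0.051
grasp_force: 0.0
```

```bash
python3 - <<'E'
from h import *
s,im=snap("wrist","w16");print(s["time"],s["ee_pos"])
h=cv2.cvtColor(im,cv2.COLOR_BGR2HSV).astype(int)
for n,p in dict(L=(.5832,.0715,.237),R=(.5556,-.126,.237)).items():
    c=proj("wrist",p,s);u,v=c.astype(int);print(n,c)
    y0=max(v-40,0);m=np.zeros(h.shape[:2],bool);m[y0:v+40,u-40:u+40]=h[y0:v+40,u-40:u+40,2]<75
    for q in blobs(m,60): print(q[0],q[1],cv2.minAreaRect(np.argwhere(q[2])[:,::-1].astype(np.float32)))
# plate slots/bar & 4 plate corners heights via expected outline
w=(h[...,2]>150)&(h[...,1]<60)
for e in [(.035,.118),(-.035,.118),(.035,-.118),(-.035,-.118)]:
    a=np.radians(-8);P=np.array([.5694+np.cos(a)*e[0]-np.sin(a)*e[1],-.0274+np.sin(a)*e[0]+np.cos(a)*e[1],.196]);print(proj("wrist",P,s),proj("top",P),proj("side",P))
sd=ctrl.snapshot("side");cv2.imwrite("pics/s16.png",sd);cv2.imwrite("pics/t16.png",ctrl.snapshot("top"))
hs=cv2.cvtColor(sd,cv2.COLOR_BGR2HSV).astype(int);m=np.zeros(hs.shape[:2],bool);m[150:290,220:360]=((hs[...,2]>185)&(hs[...,1]<40))[150:290,220:360]
for q in blobs(m,100): print("side white",q[0],q[1],cv2.approxPolyDP(max(cv2.findContours(q[2].astype(np.uint8),0,1)[0],key=cv2.contourArea),5,True)[:,0].tolist())
E
```

```text
37.2 [ 0.5616 -0.0957  0.4221]
L [268.9355   5.8745]
[268.5278  15.892 ] [264   0  10  34 324] ((268.5, 16.5), (33.0, 9.0), 90.0)
R [267.698  214.4105]
[302.8564 189.1782] [299 174   8  30 202] ((302.5, 188.5), (29.0, 7.0), 90.0)
[232.3386 184.5118] [227 179  11  14 127] ((232.0, 185.5), (13.0, 10.0), 90.0)
[263.7872 232.4393] [ 227  194   80   60 2711] ((266.5, 223.5), (59.0, 79.0), 90.0)
[296.6711 251.    ] [289 248  17   6  76] ((297.0, 250.5), (16.0, 5.0), 0.0)
[302.9761   1.0115] [253.1645 187.4919] [272.525  170.8494]
[235.0959   0.0792] [249.1425 215.8647] [244.4425 179.0672]
[296.9109 219.679 ] [350.3302 199.7832] [321.6385 237.8339]
[238.2412 219.3497] [347.2713 228.4103] [289.693  249.0901]
side white [269.9689 167.244 ] [243 150  52  54 869] [[243, 160], [255, 170], [259, 162], [294, 202], [277, 178], [290, 165], [266, 150]]
side white [354.17 153.68] [345 150  15  12 100] [[345, 150], [359, 161], [359, 150]]
side white [261.5626 193.5145] [245 176  33  36 519] [[245, 179], [265, 211], [277, 207], [267, 181]]
side white [350.4259 199.057 ] [336 187  24  28 263] [[352, 187], [336, 199], [359, 214], [359, 197], [352, 199], [359, 190]]
side white [278.8443 220.0991] [269 212  22  17 212] [[282, 212], [269, 216], [276, 228], [290, 222]]
side white [234.2986 235.3478] [220 216  28  40 345] [[222, 218], [241, 255], [247, 253], [229, 217]]
side white [289.32 235.8 ] [281 231  17  11 100] [[297, 234], [281, 236], [285, 241]]
side white [329.7345 282.1069] [304 271  44  19 290] [[347, 277], [340, 271], [304, 289], [324, 289]]
```

move_arm(
  targets=[
    [[-5, 0, 0], [0, 0, 0], 0.6],
    [[-5, 0, 0], [0, 0, 0], 0.6],
    [[0, 0, 0], [0, 0, 0], 0.6],
    [[0, 0, 0], [0, 0, 0], 0.6],
  ],
)

```text
time: 37.85
ee_pos: [0.5452, -0.1957, 0.4137]
ee_rot: [-0.002, 0.753, 0.658, -0.001]
ft_force: [-1.5, -0.3, -0.8]
grip_width: 0.0515
grasp_force: 0.0
```

```bash
python3 - <<'E'
from h import *
s,im=snap("wrist","w17");print(s["time"],s["ee_pos"],s["ft_force"])
h=cv2.cvtColor(im,cv2.COLOR_BGR2HSV).astype(int)
c=proj("wrist",(.5556,-.126,.237),s);u,v=c.astype(int);print(c)
for t in (40,55,70):
  m=np.zeros(h.shape[:2],bool);m[v-40:v+40,u-28:u+28]=h[v-40:v+40,u-28:u+28,2]<t
  for q in blobs(m,60): print(t,q[0],q[1],cv2.minAreaRect(np.argwhere(q[2])[:,::-1].astype(np.float32)))
for y in range(v-36,v+36,4): print(y,h[y,u-40:u+41:2,2])
w=(h[...,2]>150)&(h[...,1]<60)
for y in range(2,v+45,8):
    k=np.where(~w[y])[0]; a=k[k<u-16];b=k[k>u+16];print(y,a.max(),b.min())
t=ctrl.snapshot("top");cv2.imwrite("pics/t17.png",t)
E
```

```text
37.85 [ 0.5452 -0.1957  0.4137] [-1.4514 -0.2611 -0.752 ]
[273.1956 115.3426]
70 [273.9405 125.881 ] [270 119   9  13  84] ((274.0, 125.0), (12.0, 8.0), 90.0)
79 [129 131 131 130 242 246 246 246 246 246 247 247 247 247 247 247 247 247
 247 247 247 248 248 248 247 248 248 248 248 248 248 248 248 248 248 247
 247 216 124 128 126]
83 [126 131 129 132 226 246 246 246 246 246 246 246 246 246 247 247 247 247
 247 247 247 247 247 247 247 248 248 248 248 248 248 248 248 248 248 248
 247 218 121 124 121]
87 [126 133 129 133 228 246 245 246 246 246 246 246 246 246 246 246 247 247
 247 247 247 247 247 247 247 247 247 247 247 248 247 248 248 248 248 248
 248 209 120 122 120]
91 [126 130 128 130 228 245 245 246 246 246 246 246 246 246 246 246 246 246
 247 247 247 247 247 247 247 247 247 247 247 247 248 248 248 248 248 248
 247 199 120 121 117]
95 [103 110 127 130 160 245 245 246 245 245 246 246 246 246 246 246 246 246
 246 246 247 246 246 247 247 247 247 247 247 247 247 247 247 247 247 248
 247 180 119 118 116]
99 [ 78  81  82  84 127 183 178 185 180 219 246 245 245 246 246 246 246 246
 246 241 2
[... 1674 characters left out ...]
125 126 125 127 126 126 125 127 129
 124 125 123 123 127 124 121 121 126 125 126 124 121 121  74  76  76  76
  75  73  74  73  72]
143 [171 192 194 194 195 195 196 197 197 198 184 199 200 207 228 228 228 229
 228 229 228 229 228 229 229 229 229 229 205 162 163 163 162 162 163 162
 162 162 162 161 162]
147 [245 245 244 244 244 244 244 244 244 244 244 244 244 244 244 245 245 245
 245 245 245 245 245 246 245 246 186 186 187 187 187 187 188 189 189 188
 189 188 189 189 190]
2 239 310
10 239 310
18 239 310
26 239 310
34 239 309
42 239 309
50 239 309
58 239 309
66 239 309
74 240 308
82 240 308
90 240 308
98 241 308
106 241 307
114 256 290
122 240 290
130 240 306
138 256 290
146 185 337
154 256 290
```

```bash
python3 -c "
from station import ctrl
print(ctrl.sign_off())"
```

```text
the job is handed in; nothing more can be done
None
```

The bottle is in the empty rack place, the plate was lowered over both studs to its home height on the caps, and both wing heads are turned crosswise over the slots; handed in at about 38 s of 72 s, with the final check made on image measurements only because my ten views were used up.

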